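# Clamp the sample jars on the shaker

## Task

Get the small white sample jars ready for shaking: free the cam lever, draw the carriage back, and stand every small jar in the shaker's channel in one row between the end stop and the clamp's pad. With the jars in, slide the carriage up until the pad meets the row, swing the cam lever fully over to lock the carriage, then push the toggle clamp's handle down past its over-center point so that the pad stays pressed firmly on the row. Leave the other things on the bench where they are.

Things in the scene. Friction and masses are not known exactly. Their poses are not given: they have to be found in the camera images.
- shaker: grey laboratory shaker fixed on the table, 120 x 490 mm and 40 mm high to its deck. Its x axis points across it, +y along it towards the end stop; origin on the table under its middle (the deck runs from y = -260 to +230 mm). On the deck two aluminium rails (14 mm high, 7 mm thick, inner faces 57 mm apart, middle at x = 0) form a channel in which the jars stand; the rails also carry the carriage
- stop_face (a point): middle of the channel floor (deck height, 40 mm over the table) at the inner face of the end stop, a dark steel block 50 mm tall that closes the +y end of the channel; axes as the shaker's: +y along the channel from the carriage towards the end stop, z up
- jar0: small closed white plastic sample jar, body 50 mm in diameter and 44 mm tall, lid 46 mm in diameter, 56 mm tall in all, 0.09 to 0.18 kg; origin at the centre of its underside, z up through the lid; two to four such jars are present, standing on the table
- jar1: small closed white plastic sample jar, body 50 mm in diameter and 44 mm tall, lid 46 mm in diameter, 56 mm tall in all, 0.09 to 0.18 kg; origin at the centre of its underside, z up through the lid; two to four such jars are present, standing on the table
- jar2: small closed white plastic sample jar, body 50 mm in diameter and 44 mm tall, lid 46 mm in diameter, 56 mm tall in all, 0.09 to 0.18 kg; origin at the centre of its underside, z up through the lid; two to four such jars are present, standing on the table
- jar3: small closed white plastic sample jar, body 50 mm in diameter and 44 mm tall, lid 46 mm in diameter, 56 mm tall in all, 0.09 to 0.18 kg; origin at the centre of its underside, z up through the lid; two to four such jars are present, standing on the table
- carriage (a joint): position of the carriage along the channel in m: 0 fully drawn back, 0.19 farthest towards the end stop. The carriage is an aluminium plate (86 x 175 mm, top 27 mm above the deck) on the rails, carrying slide knob, cam lever and toggle clamp. Unlocked it slides with about 4 N; with the cam locked it stands fast against 40 N or more. At 0 the pad face (clamp open) is 225 mm from the end stop
- slide_knob (a point): grip height on the axis of the carriage's slide knob, a black upright knob 22 mm in diameter; its top is 14 mm above this point, its lower end 16 mm below, at the rear (-y) end of the carriage; axes as the shaker's: +y along the channel from the carriage towards the end stop, z up
- cam (a joint): angle of the cam lever that locks the carriage: 0 free (lever square to the carriage, pointing to the shaker's -x side), 1.57 locked (lever along the carriage, pointing to -y); it turns counter-clockwise seen from above to lock, tightens from about 0.4, goes over its centre at 1.45 and stays locked; needs up to about 3 N at the post, less than it takes to slide the carriage
- cam_post (a point): on the axis of the black upright post at the end of the cam lever, 16 mm in diameter; its top is 12 mm above this point, its lower end 22 mm below; it runs 50 mm from the pin of the lever
- cam_pin (a point): on the vertical pin of the cam lever, level with cam_post
- handle (a joint): angle of the push-pull toggle clamp's handle about a level pin across the channel: 0 open (upright, leaning 0.20 rad back to -y), grows as the handle is swung forward over the plunger towards the end stop; 1.42 is the over-center point, 1.72 its stop (almost lying: the handle then points 0.05 rad above level). The swing drives the plunger 15 mm forward. Against clamped jars it needs up to about 6 N at the grip and then stays locked
- handle_grip (a point): on the axis of the handle's black grip (18 mm in diameter), 80 mm from the pin; the grip ends 16 mm beyond this point and begins 44 mm nearer the pin
- handle_pin (a point): on the pin of the handle, 100 mm above the table, in the middle of the channel; 105 mm behind the pad face while the clamp is open
- pad_face (a point): middle of the front face of the round rubber pad (26 mm in diameter) on the plunger, 34 mm above the deck; the pad yields against a spring, 0.9 N per mm, up to 24 mm; axes as the shaker's: +y along the channel from the carriage towards the end stop, z up
- pad: the rubber pad; origin as pad_face
- big_jar: bystander: larger closed white jar, 76 mm across, 105 mm tall, standing; origin at its underside
- yellow_bottle: bystander: yellow bottle, 56 mm across, 150 mm tall, standing; origin at its underside
- brown_bottle: bystander: brown bottle with red cap, 60 mm across, 170 mm tall, standing; origin at its underside
- paint_can: bystander: paint can with orange wrap, 100 mm across, 120 mm tall, standing; origin at its underside
- spatula: bystander: spatula lying on the table, 180 mm long
Mind the look-alikes: they are no part of the job. Leave any green look-alike of the jar2 alone.

How it is judged:
By the outcome, as a careful person would: the job done as asked, in the order asked, and still so for the second after the job is handed in, with the robot touching nothing.
Of jar0, jar1, jar2, jar3 only 2 to 4 are there at a start; the rules pass over those that are not, and their reading is None.
At some moment in a run one of jar0, jar1, jar2, jar3 may be knocked a few centimetres aside while the robot is not near it.
It also fails if it takes over 210 s, if anything falls off the work surface, if the arm or the gripper's body presses on something with over 40 N, if the wrist force passes 120 N, or if a joint passes its speed limit or range.

## Robot

A 6-joint arm with a two-finger parallel gripper is mounted at the origin on the work surface. World frame = base frame: x ahead of the robot, y to its left, z up, the work surface at z = 0. Lengths are in m, angles in rad, forces in N, time in s.
With the tool pointing down it reaches from about 0.325 to 0.85 m from the base axis. Payload 4.4 kg.
Tool frame: the origin (TCP) lies at the very end of the fingers, on their centre line; the grasp point (between the pads) lies 19 mm behind it; z points along the fingers, y is the line along which they close (so a half turn about z gives the same grasp; the last joint's range is limited). The gripper opens to 94 mm and grips with 3 to 60 N. Pads are 16 mm wide; open, the fingers measure 119 mm over their backs; the gripper's body (75 mm by 177 mm) begins 78 mm behind the grasp point.
Start: joints at [0.96, 0.207, 1.542, -0, 1.393, -0.15], TCP at [0.256, 0.515, 0.172] pointing down, gripper open.
Joint ranges: [-2.73, 2.73], [-0.86, 2.22], [0.23, 2.46], [-1.11, 4.25], [0.08, 2.63], [-2.82, 2.82]. Speed limits (rad/s): [2.79, 2.79, 3.14, 3.14, 3.14, 3.14].

## Interface

Orientations are given as a unit quaternion [w, x, y, z].
In Python, from workcell import bot gives the robot as it stands.
- The arm moves only by the tool apply_moves, never from a script. Its argument "commands" is text: rows parted by semicolons, each of 7 numbers parted by spaces: the opening, from -1 (shut) to 1 (fully open), so that 0 is half open, then the shift along the tool's x, y, z in mm, then the turn, a rotation vector about the tool's x, y, z in degrees. In form: claw dx dy dz ax ay az; .... A call has 1 to 12 rows; each row shifts and turns the commanded pose from where the row before left it, along the tool's axes as they then stand; what a row does not reach is not made up. A row lasts 1/10 s, in which the tool goes at most 50 mm and 8.59 degrees, less where a joint would pass 70% of its speed; a pose out of reach is approached as far as the arm can. A call with a gripper value outside its range is refused whole. The fingers move at their own pace and stop on an object; "newtons" is the grip in N (left out, the last holds). Time passes only in rows, so rows that do not move let the fingers close. It gives the time, the measured TCP pose, the force, the opening and the grip force at its end, in the units of the state.
- bot.get_obs(): the state, without advancing time (a new reading comes with each control period).
- bot.read_camera(name): name is "side" or "top" or "wrist"; returns a dict with "color" (480x640x3 uint8, blue, green, red), "mtx" (3x3 intrinsics, pixels), "k1" (the pictures are not rectified: a ray, as slopes to the right and down, at radius r is drawn at 1 + k1 r^2 times it, then the intrinsics apply), "position" and "orientation" of the camera in the world. Camera axes: x right, y down, z forward; pixel columns grow to the right and rows downward; lengths in m; the calibration is good to about 2 mm. A picture is of the moment at which its call begins. There is no depth.
- bot.sign_off(): hands the job in; it is judged then, once.
The state is a dict: "clock": time; "joints": joint angles; "joint_vel": joint speeds; "tau": joint torques, N m; "ee_pos": TCP position; "tcp_rot": TCP orientation; "wrist_force": force on the tool from outside, world axes, zero at the start; "moment": the same for the moment, N m; "grip_width": opening from 0.0 (shut) to 1.0 (fully open); "finger_force": force on a finger pad.
Only numpy, scipy, OpenCV 4.12 (cv2) and the standard library are available. Lean on these libraries where they do the work, as an engineer would, in place of code of your own. Each camera call takes 0.05 s, during which the arm holds its last target. There are 200 camera calls.

## Working session

There is one attempt and no reset: what is moved stays moved. The work goes in short steps, Python scripts to look and compute and a tool call to move; the robot and the scene stay as the last step left them, time stands still between calls to the robot, and variables do not carry over. Pictures are saved under pics/ and viewed, at most 14 in all, crops included, and the job is handed in when it is done.

Besides the shell and the picture viewer there is one more tool, called in YAML: its name, and indented under it one key for each argument. apply_moves: Moves the arm, as the interface text tells. Its arguments: {"type":"object","properties":{"commands":{"type":"string"},"newtons":{"type":"number"}},"required":["commands"]}

```bash
mkdir -p pics; ls; cat > h.py <<'E'
import numpy as np, cv2
from scipy.spatial.transform import Rotation as R
from workcell import bot
def rot(q): return R.from_quat([q[1],q[2],q[3],q[0]]).as_matrix()
def snap(n,f):
    c=bot.read_camera(n); cv2.imwrite('pics/'+f+'.png',c['color']); np.save('pics/'+f+'.npy',{k:c[k] for k in('mtx','k1','position','orientation')},allow_pickle=True); return c
def load(f): return np.load('pics/'+f+'.npy',allow_pickle=True).item()
def ray(c,u,v):
    K=np.array(c['mtx']);k=c['k1']
    d=np.array([(u-K[0,2])/K[0,0],(v-K[1,2])/K[1,1]]);s=d.copy()
    for _ in range(20): s=d/(1+k*(s@s))
    return np.array(c['position']),rot(c['orientation'])@np.array([s[0],s[1],1])
def at(c,u,v,z):
    p,d=ray(c,u,v); return p+d*(z-p[2])/d[2]
def tri(obs):
    A=np.zeros((3,3));b=np.zeros(3)
    L=[ray(*o) for o in obs]
    for p,d in L:
        d=d/np.linalg.norm(d);M=np.eye(3)-np.outer(d,d);A+=M;b+=M@p
    x=np.linalg.solve(A,b)
    return x,[np.linalg.norm(np.cross(x-p,d/np.linalg.norm(d))) for p,d in L]
def proj(c,X):
    s=rot(c['orientation']).T@(np.array(X)-c['position']);s=s[:2]/s[2];s=s*(1+c['k1']*(s@s));K=np.array(c['mtx'])
    return K[0,0]*s[0]+K[0,2],K[1,1]*s[1]+K[1,2]
E
python3 - <<'E'
from h import *
for n in('top','side','wrist'):
    c=snap(n,n+'0');print(n,c['position'],c['orientation'],c['mtx'],c['k1'])
print(bot.get_obs())
E
```

```text
pics
top [ 0.23571559 -0.04951508  1.3831115 ] [-0.07556527  0.74968055 -0.65392419  0.0682064 ] [[471.52516267   0.         315.83392967]
 [  0.         471.52516267 234.76613899]
 [  0.           0.           1.        ]] 0.021310782470781272
side [ 0.24332338 -0.77451287  1.03943109] [-0.34418863  0.92589294 -0.14854369  0.04681047] [[553.41327211   0.         314.04390991]
 [  0.         553.41327211 244.93555583]
 [  0.           0.           1.        ]] -0.11785580491122637
wrist [0.1856561  0.54989122 0.38267061] [0.11517138 0.8419682  0.52235158 0.07052612] [[332.51783371   0.         319.2841463 ]
 [  0.         332.51783371 239.77156991]
 [  0.           0.           1.        ]] -0.022356210415562974
{'clock': 0.15, 'joints': array([ 9.59486745e-01,  2.07265095e-01,  1.54263200e+00, -3.21737949e-05,
        1.39349706e+00, -1.50487903e-01]), 'joint_vel': array([ 0.00024661, -0.00332931, -0.00427047, -0.00059905,  0.00081767,
       -0.00020476]), 'tau': array([-4.65022968e-04, -3.71317792e+01, -2.81809402e+01,  7.00650201e-02,
        3.27693054e-02, -1.15156954e-04]), 'ee_pos': array([0.25530491, 0.51443772, 0.17133147]), 'tcp_rot': array([-3.20161299e-04,  2.28374656e-01,  9.73572907e-01, -8.42080994e-04]), 'wrist_force': array([ 0.23882282, -0.55343419, -0.87356775]), 'moment': array([-0.02745919, -0.00413162, -0.00285239]), 'finger_force': 0.0, 'grip_width': 1.001509543666018}
```

View pics/top0.png

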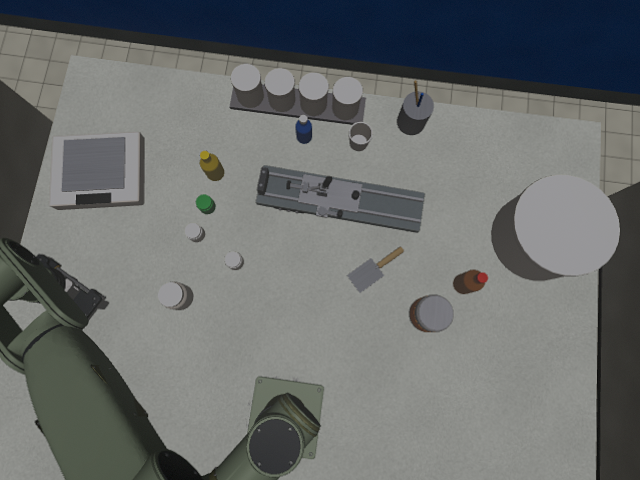

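View pics/side0.png

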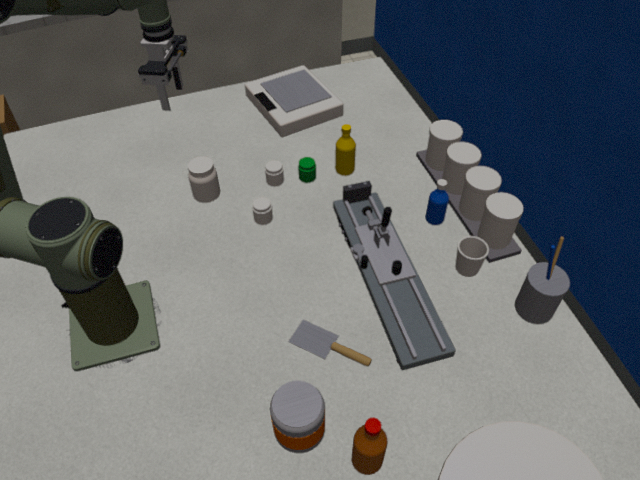

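Top shows two small white jars at (194,232) and (233,260). Candidates that could be confused with them are the big jar (172,295), green jar (205,203) and mug (360,135). The shaker has its end stop on the left at (263,180) and the carriage knob at about (355,195). Next I'll check close crops.

```bash
python3 - <<'E'
import cv2,numpy as np
t=cv2.imread('pics/top0.png');s=cv2.imread('pics/side0.png')
a=cv2.resize(t[155:235,250:430],None,fx=4.4,fy=4.4,interpolation=cv2.INTER_CUBIC)[:,:792]
cv2.imwrite('pics/ca.png',a)
b=cv2.resize(s[170:370,320:460],None,fx=3,fy=3,interpolation=cv2.INTER_CUBIC)
c=cv2.resize(s[150:235,180:330],None,fx=2.5,fy=2.5,interpolation=cv2.INTER_CUBIC)
d=cv2.resize(t[190:310,150:260],None,fx=3,fy=3,interpolation=cv2.INTER_CUBIC)
m=np.zeros((600,800,3),np.uint8);m[:600,:420]=b;m[:c.shape[0],422:422+c.shape[1]]=c;m[220:580,440:770]=d
cv2.imwrite('pics/cb.png',m)
E
```

```text
(no output)
```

View pics/ca.png

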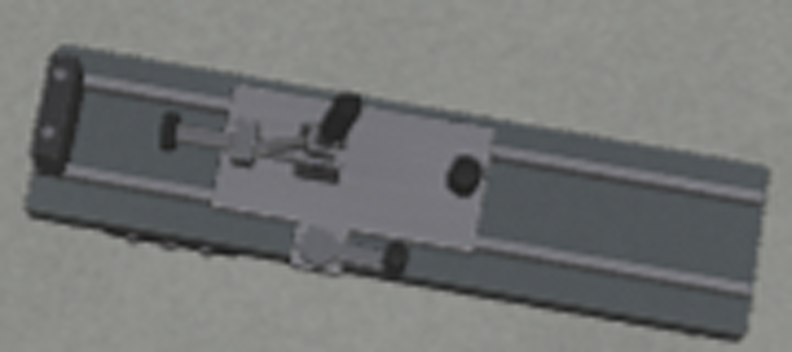

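View pics/cb.png

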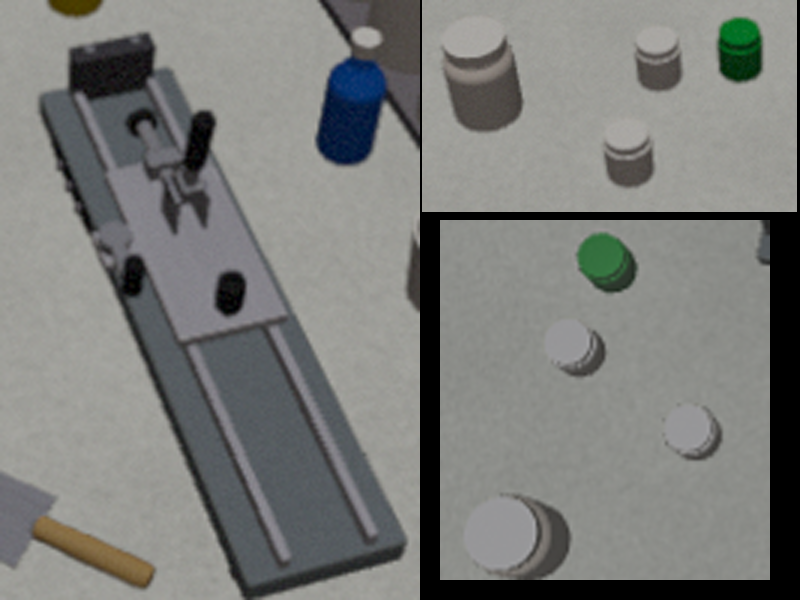

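View pics/wrist0.png

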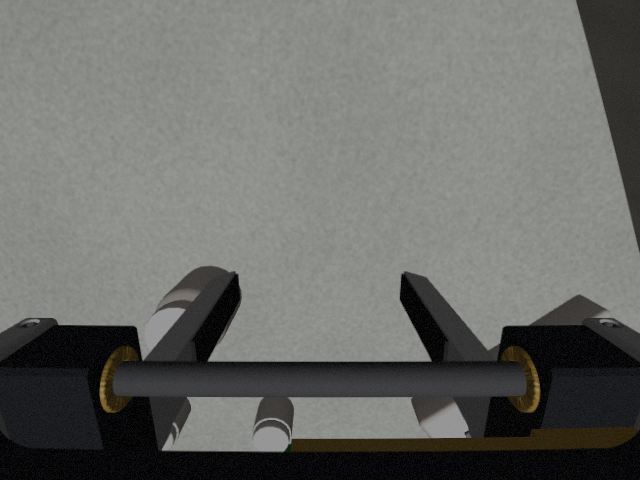

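Both small jars are white with a lid: top (193,231) and (233,260), side (274,167) and (262,205). The green look-alike and the big jar are clearly different. The cam lever lies along the carriage, so it's locked, and the handle is upright. Now I'll triangulate.

```bash
cat > m.py <<'E'
from h import *
t=load('top0');s=load('side0')
T=lambda u,v:(250+u/4.4,155+v/4.4); S=lambda u,v:(320+u/3,170+v/3)
for n,a,b in [('jarA',(193.3,230.7),(274.4,166.8)),('jarB',(232.7,259.7),(262.4,204.8)),('knobtop',T(464,172),S(232,278)),('camtop',T(396,253),S(134,262)),('hgrip',T(350,101),S(204,118)),('pad',T(169,127),S(139,118)),
 ('c1',T(768,168),S(405,540)),('c2',T(742,338),S(248,585)),('c3',T(28,206),S(42,98)),('rail1',T(765,194),S(374,535)),('rail2',T(750,290),S(283,558))]:
    x,e=tri([(t,*a),(s,*b)]);print(n,x.round(4),np.round(e,4))
for n,a in [('c1',(768,168)),('c2',(742,338)),('c3',(28,208)),('c4',(60,45))]: print(n,at(t,*T(*a),.04).round(4))
for n,a in [('r1',(765,196)),('r2',(750,290)),('r1b',(85,82)),('r2b',(70,172))]: print(n,at(t,*T(*a),.054).round(4))
for n,a in [('s1',(65,50)),('s2',(83,58)),('s3',(36,170)),('s4',(64,174))]: print(n,at(t,*T(*a),.09).round(4))
for n,a in [('big',(171,294.3,.105)),('green',(205,203.3,.056)),('yellow',(206.5,155.5,.15))]:print(n,at(t,*a).round(4))
E
python3 m.py
```

```text
jarA [0.4731 0.3346 0.052 ] [0.0002 0.0002]
jarB [0.4065 0.2086 0.0486] [0.001 0.001]
knobtop [ 0.6302 -0.1129  0.1055] [0.0009 0.0009]
camtop [ 0.5699 -0.0763  0.1056] [0.0003 0.0003]
hgrip [ 0.6351 -0.0352  0.1944] [0.0013 0.0013]
pad [0.6389 0.0814 0.0803] [0.002 0.002]
c1 [ 0.6793 -0.318   0.0413] [0.0002 0.0002]
c2 [ 0.563  -0.3126  0.0371] [0.0013 0.0013]
c3 [0.587  0.1718 0.0334] [0.0007 0.0007]
rail1 [ 0.6553 -0.3145  0.0564] [0.001 0.001]
rail2 [ 0.5891 -0.3107  0.0568] [0.0007 0.0007]
c1 [ 0.6799 -0.3184  0.04  ]
c2 [ 0.561  -0.3118  0.04  ]
c3 [0.5846 0.1705 0.04  ]
c4 [0.7011 0.1673 0.04  ]
r1 [ 0.6558 -0.3153  0.054 ]
r2 [ 0.5905 -0.3113  0.054 ]
r1b [0.6727 0.1443 0.054 ]
r2b [0.6093 0.1445 0.054 ]
s1 [0.6808 0.1555 0.09  ]
s2 [0.677  0.1429 0.09  ]
s3 [0.5975 0.1612 0.09  ]
s4 [0.5973 0.1429 0.09  ]
big [0.2832 0.3456 0.105 ]
green [0.5569 0.3151 0.056 ]
yellow [0.6691 0.31   0.15  ]
```

apply_moves:
  commands: "1 0 0 -45 0 0 0;1 0 0 -45 0 0 0;1 -38.9 -27.8 0 0 0 0;1 -38.9 -27.8 0 0 0 0;1 -38.9 -27.8 0 0 0 0;1 -38.9 -27.8 0 0 0 0;1 -38.9 -27.8 0 0 0 0;1 -38.9 -27.8 0 0 0 0;1 -38.9 -27.8 0 0 0 0;1 -38.9 -27.8 0 0 0 0;1 -38.9 -27.8 0 0 0 0;1 -38.9 -27.8 0 0 0 0"

```text
clock: 1.35
ee_pos: [0.4809, 0.0912, 0.2621]
tcp_rot: [-0.0, 0.228, 0.974, 0.0]
wrist_force: [1.1, 1.2, 0.1]
grip_width: 1.002
finger_force: 0.0
```

apply_moves:
  commands: "0.1 -30 -20 0 0 0 0;0.1 0 0 0 0 0 8;0.1 0 0 0 0 0 8;0.1 0 0 0 0 0 8;0.1 0 0 0 0 0 8;0.1 0 0 0 0 0 8;0.1 0 0 0 0 0 8;0.1 0 0 0 0 0 8;0.1 0 0 0 0 0 8;0.1 0 0 0 0 0 8;0.1 0 0 0 0 0 8;0.1 0 0 0 0 0 8"

```text
clock: 2.55
ee_pos: [0.4981, 0.0618, 0.2618]
tcp_rot: [-0.0, 0.842, 0.539, -0.0]
wrist_force: [0.6, -0.9, 0.2]
grip_width: 0.55
finger_force: 0.0
```

apply_moves:
  commands: "0.1 0 0 0 0 0 8;0.1 0 0 0 0 0 8;0.1 0 0 0 0 0 8;0.1 0 0 0 0 0 3;0.1 0 0 0 0 0 0"

```text
clock: 3.05
ee_pos: [0.4982, 0.0618, 0.2619]
tcp_rot: [-0.0, 0.944, 0.331, -0.0]
wrist_force: [1.2, 0.3, -0.1]
grip_width: 0.55
finger_force: 0.0
```

```bash
python3 - <<'E'
from h import *
c=snap('wrist','w1');t=snap('top','top1');o=bot.get_obs();print(o['ee_pos'],o['tcp_rot'],o['joints'],o['grip_width'])
w=c['color'];T=cv2.resize(t['color'][190:430,20:260],(480,480))
for X in [(.570,-.076,.1056),(.6302,-.1129,.1055)]: print(proj(c,X))
cv2.imwrite('pics/v1.png',np.hstack([cv2.resize(w[:, 100:560],(460,480))[:, :310*460//460+10], T]))
cv2.imwrite('pics/v1.png',np.hstack([w[:,160:480],T]))
E
```

```text
[0.49825774 0.06180473 0.26194977] [-1.30184701e-04  9.43610961e-01  3.31056282e-01 -2.75619872e-04] [-4.91558629e-02 -7.61293915e-03  1.59164095e+00  3.33285689e-05
  1.55817337e+00  8.46794481e-01] 0.5513862708962385
(np.float64(451.57971733773576), np.float64(244.8447559859347))
(np.float64(511.4323597030959), np.float64(224.65005278245894))
```

View pics/v1.png

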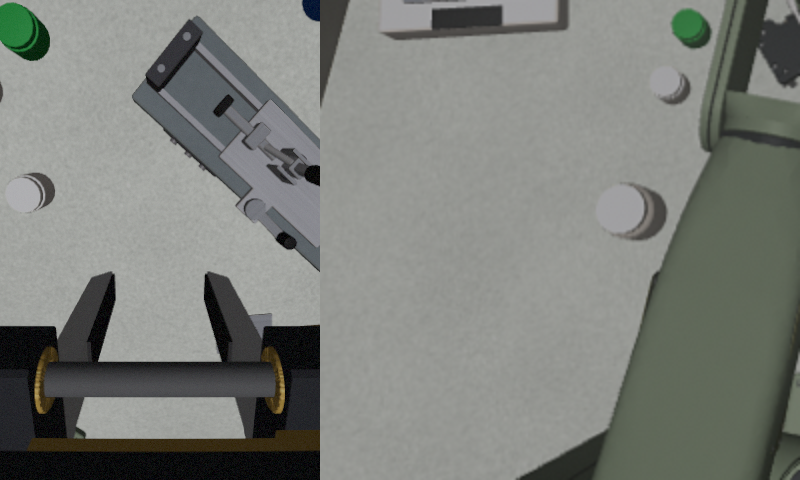

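No further jars in the formerly hidden area. The cam post shows at wrist pixel (450,242) against a predicted (452,245), so the estimate holds. I'll go to the post.

apply_moves:
  commands: "-0.1 -10 50 0 0 0 0;-0.1 -10 50 0 0 0 0;-0.1 -10 50 0 0 0 0;-0.1 0 2.7 40 0 0 0;-0.1 0 0 40 0 0 0;-0.1 0 0 40 0 0 0;-0.1 0 0 35 0 0 0;-0.1 0 0 17 0 0 0;-0.1 0 0 8 0 0 0;-0.1 0 0 0 0 0 0"

```text
clock: 4.15
ee_pos: [0.5681, -0.0734, 0.0811]
tcp_rot: [-0.001, 0.944, 0.331, -0.001]
wrist_force: [0.5, 0.0, -0.6]
grip_width: 0.446
finger_force: 0.0
```

```bash
python3 - <<'E'
from h import *
c=snap('wrist','w2');o=bot.get_obs();print(o['ee_pos'],o['wrist_force'])
print(proj(c,(.570,-.076,.1056)))
E
```

```text
[ 0.569267   -0.0737022   0.08257024] [0.5821743  0.53450596 0.8393674 ]
(np.float64(325.2092521541399), np.float64(282.0695740080257))
```

View pics/w2.png

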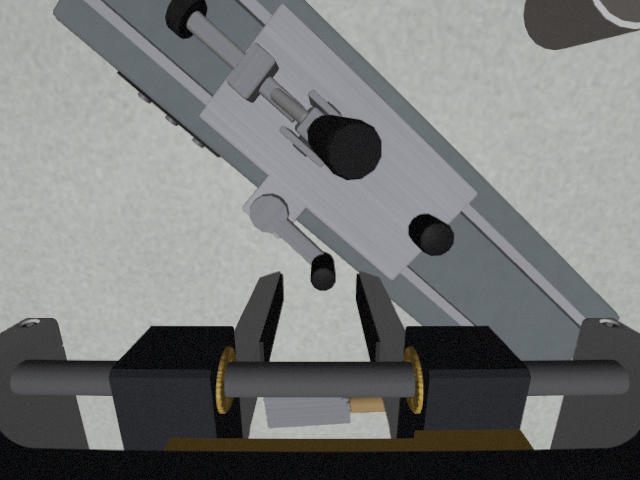

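The post (322,280) is centred between the fingers. Now I'll close on it and swing it clear.

apply_moves:
  commands: "-0.9 0 0 1 0 0 0;-0.9 0 0 0 0 0 0;-0.9 0 0 0 0 0 0;-0.9 0 0 0 0 0 0;-0.9 0 0 0 0 0 0;-0.9 0 0 0 0 0 0"
  newtons: 15

```text
clock: 4.8
ee_pos: [0.569, -0.0736, 0.0814]
tcp_rot: [0.0, 0.944, 0.331, 0.0]
wrist_force: [1.1, 0.1, -0.9]
grip_width: 0.054
finger_force: 0.0
```

```bash
python3 - <<'E'
from h import *
c=snap('wrist','w3');o=bot.get_obs();print(o['ee_pos'],o['wrist_force'],o['grip_width'])
cv2.imwrite('pics/v3.png',cv2.resize(c['color'][200:400,200:440],(720,600)))
e=o['ee_pos']
for z in(.0814,.1056): print(proj(c,(e[0],e[1],z)))
E
```

```text
[ 0.56893429 -0.07362782  0.08131726] [-1.05726918  0.31977338 -0.27789328] 0.052730406639489344
(np.float64(319.8191126380935), np.float64(267.7659458138755))
(np.float64(319.88440441558447), np.float64(281.67977659954937))
```

View pics/v3.png

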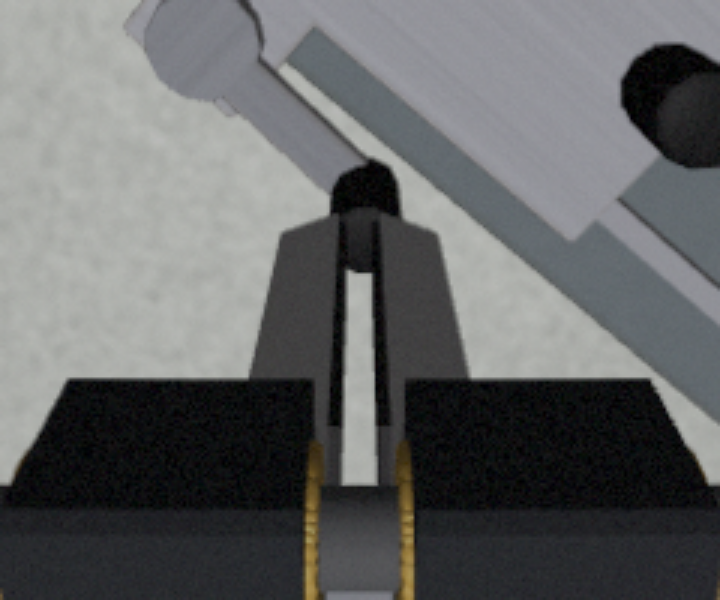

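The fingers closed to 5 mm with no force, and they cover the post top, so they're above it. I'll check the fingertip height from outside.

```bash
python3 - <<'E'
from h import *
c=snap('side','s3');t=snap('top','t3')
e=bot.get_obs()['ee_pos'];u,v=proj(c,e);print(u,v,proj(t,e))
x,y=int(u)-50,int(v)-50
print(x,y)
cv2.imwrite('pics/v4.png',cv2.resize(c['color'][y:y+100,x:x+130],(780,600),interpolation=cv2.INTER_CUBIC))
E
```

```text
363.35478426724734 263.46848763799665 (np.float64(338.51882907243544), np.float64(214.94287989167873))
313 213
```

View pics/v4.png

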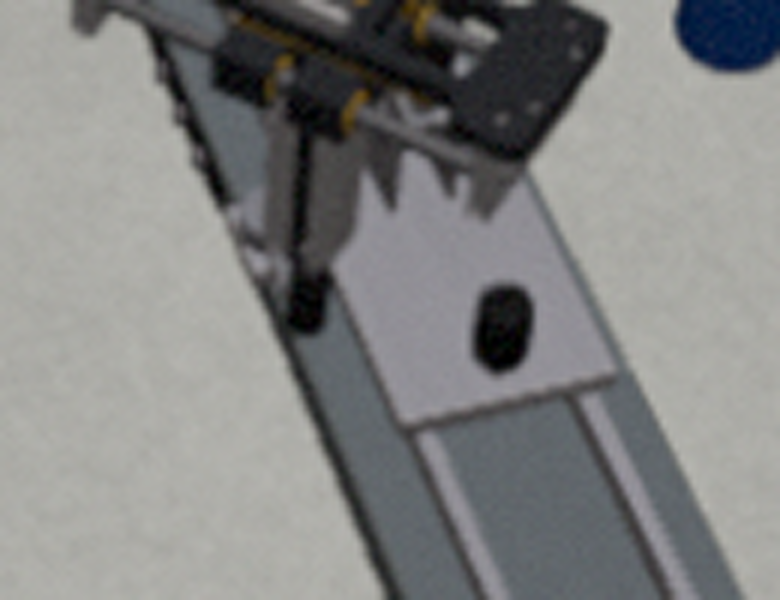

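```bash
python3 - <<'E'
from h import *
t=load('top0');s=load('side0');a=load('w1');b=load('w2')
P=[(t,340,212.5),(s,364.7,257.3),(a,450,243),(b,322,280)]
print(tri(P));print(tri(P[2:]));print(tri(P[:2]))
K=[(t,355.5,194.1),(s,397.3,262.7),(b,437,238)]
print(tri(K));print(tri(K[1:]))
# fingertip in wrist 3 : tip, gap row 272 -> z if x-face at +8mm
c=load('w3');e=np.array([.5689,-.0736]);d=np.array([.782,.625])
for z in(.08,.09,.1,.11,.12):print(z,proj(c,[*(e+.008*d),z]),proj(load('s3'),[*e,z]))
E
```

```text
(array([ 0.57017963, -0.07489469,  0.10358155]), [np.float64(0.0016023816865335379), np.float64(0.00015427390647927423), np.float64(0.0008633723334602512), np.float64(0.0012173924736097277)])
(array([ 0.57022034, -0.07318589,  0.10599129]), [np.float64(0.00040654077580126063), np.float64(0.0004065407758013206)])
(array([ 0.56988645, -0.07633625,  0.10568328]), [np.float64(0.00027657892508029083), np.float64(0.00027657892508026573)])
(array([ 0.63154552, -0.11182456,  0.1024552 ]), [np.float64(0.001860517918320162), np.float64(0.0010166870489619424), np.float64(0.0010843612807954147)])
(array([ 0.6322931 , -0.11091115,  0.10263525]), [np.float64(3.73339479640257e-05), np.float64(3.733394796393812e-05)])
0.08 (np.float64(319.75402570493804), np.float64(255.862666752157)) (np.float64(363.3278963473407), np.float64(263.80928201070157))
0.09 (np.float64(319.77648200600305), np.float64(260.7335309780468)) (np.float64(363.5654979987349), np.float64(260.9732803164749))
0.1 (np.float64(319.8010461968243), np.float64(266.0625494385976)) (np.float64(363.8057731343965), np.float64(258.10149789118447))
0.11 (np.float64(319.8280286960005), np.float64(271.9173403131873)) (np.float64(364.04876185411496), np.float64(255.19330963006558))
0.12 (np.float64(319.8578037909171), np.float64(278.37946711813964)) (np.float64(364.2945048877126), np.float64(252.24807732943822))
```

The fingertips stand about 25 mm above the reported TCP, just over the post top (z≈.104). I'll open and descend in guarded steps.

apply_moves:
  commands: "-0.1 0 0 0 0 0 0;-0.1 0 0 0 0 0 0;-0.1 0 0 0 0 0 0;-0.1 0 0 0 0 0 0;-0.1 -1 1 3 0 0 0;-0.1 0 0 3 0 0 0;-0.1 0 0 2 0 0 0;-0.1 0 0 0 0 0 0"

```text
clock: 5.75
ee_pos: [0.5683, -0.0749, 0.0726]
tcp_rot: [-0.0, 0.944, 0.33, -0.0]
wrist_force: [-0.6, -1.1, 0.1]
grip_width: 0.449
finger_force: 0.0
```

apply_moves:
  commands: "-0.1 0 0 3 0 0 0;-0.1 0 0 3 0 0 0;-0.1 0 0 0 0 0 0"

```text
clock: 6.05
ee_pos: [0.5683, -0.0749, 0.0666]
tcp_rot: [-0.0, 0.944, 0.331, -0.0]
wrist_force: [-1.0, -0.2, 0.3]
grip_width: 0.454
finger_force: 0.0
```

apply_moves:
  commands: "-0.9 0 0 0 0 0 0;-0.9 0 0 0 0 0 0;-0.9 0 0 0 0 0 0;-0.9 0 0 0 0 0 0;-0.9 0 0 0 0 0 0"

```text
clock: 6.55
ee_pos: [0.569, -0.0753, 0.0674]
tcp_rot: [0.0, 0.944, 0.331, 0.0]
wrist_force: [0.6, -0.3, 0.0]
grip_width: 0.159
finger_force: 15.0
```

apply_moves:
  commands: "-0.9 -5 -5.1 0 0 0 8.2;-0.9 -5 -5.1 0 0 0 8.2;-0.9 -5 -5.1 0 0 0 8.2;-0.9 -5 -5.1 0 0 0 8.2;-0.9 -5 -5.1 0 0 0 8.2;-0.9 -5 -5.1 0 0 0 8.2"
  newtons: 20

```text
clock: 7.15
ee_pos: [0.5335, -0.054, 0.0674]
tcp_rot: [-0.002, 0.995, -0.096, 0.002]
wrist_force: [5.2, 5.2, -4.2]
grip_width: 0.158
finger_force: 20.0
```

apply_moves:
  commands: "-0.9 -5 -5.1 0 0 0 8.2;-0.9 -5 -5.1 0 0 0 8.2;-0.9 -5 -5.1 0 0 0 8.2;-0.9 -5 -5.1 0 0 0 8.2;-0.9 -5 -5.1 0 0 0 8;-0.9 0 0 0 0 0 0;-0.9 0 0 0 0 0 0"

```text
clock: 7.85
ee_pos: [0.5243, -0.0216, 0.0675]
tcp_rot: [-0.002, 0.901, -0.434, 0.003]
wrist_force: [6.4, 1.9, -6.2]
grip_width: 0.158
finger_force: 20.0
```

apply_moves:
  commands: "-0.1 0 0 0 0 0 0;-0.1 0 0 0 0 0 0;-0.1 0 0 0 0 0 0;-0.1 0 0 0 0 0 0;-0.1 0 0 -40 0 0 0;-0.1 0 0 -40 0 0 0;-0.1 0 0 -40 0 0 0;-0.1 0 0 -30 0 0 -8.2;-0.1 0 0 0 0 0 -8.2;-0.1 0 0 0 0 0 -8.2;-0.1 0 0 0 0 0 -8.2;-0.1 0 0 0 0 0 -8.2"

```text
clock: 9.05
ee_pos: [0.5211, -0.0226, 0.2173]
tcp_rot: [0.0, 0.996, -0.088, -0.0]
wrist_force: [0.1, -0.7, -1.0]
grip_width: 0.45
finger_force: 0.0
```

apply_moves:
  commands: "-0.1 0 0 0 0 0 -8.2;-0.1 0 0 0 0 0 -8.2;-0.1 0 0 0 0 0 -8.2;-0.1 0 0 0 0 0 -8.2;-0.1 0 0 0 0 0 -8.2;-0.1 0 0 0 0 0 -8.2;-0.1 0 0 0 0 0 -8.2;-0.1 0 0 0 0 0 -8.2;-0.1 0 0 0 0 0 -8.2;-0.1 0 0 0 0 0 -8.2;-0.1 0 0 0 0 0 -8.2;-0.1 0 0 0 0 0 -8"

```text
clock: 10.25
ee_pos: [0.5211, -0.0226, 0.2172]
tcp_rot: [-0.0, 0.719, 0.695, -0.0]
wrist_force: [-0.2, -0.1, -0.6]
grip_width: 0.448
finger_force: 0.0
```

```bash
python3 - <<'E'
from h import *
c=snap('wrist','w4');o=bot.get_obs();print(o['ee_pos'],o['tcp_rot'],o['wrist_force'])
M=rot(o['tcp_rot']);print(M[:,:2].T)
print(proj(c,(.6315,-.1118,.1025)), M.T@(np.array([.6315,-.1118,.0])-o['ee_pos']))
E
```

```text
[ 0.52105139 -0.02255831  0.21716318] [-1.76854653e-04  7.17397424e-01  6.96664093e-01 -2.13944128e-04] [-0.27235303 -0.82167766  0.51939441]
[[ 2.93181903e-02  9.99570128e-01 -6.05493592e-05]
 [ 9.99569976e-01 -2.93182193e-02 -5.51844529e-04]]
(np.float64(424.08527187910965), np.float64(305.38528847000356)) [-0.08595202  0.11313736  0.21710598]
```

View pics/w4.png

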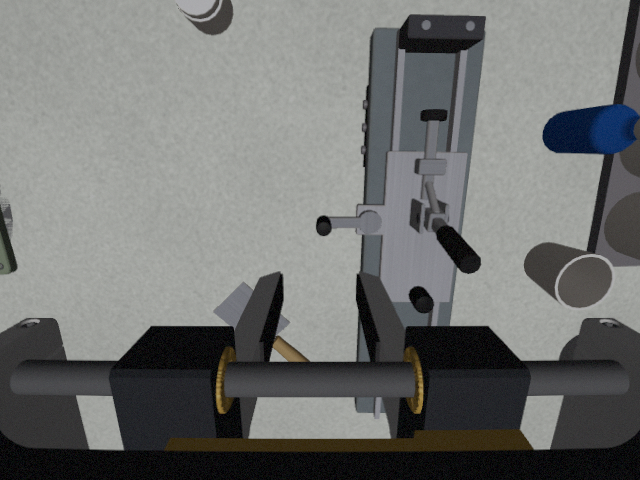

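The lever is now square to -x (free), and the knob top at (424,303) matches the prediction. I'll grip the knob.

apply_moves:
  commands: "-0.1 -29 38 0 0 0 0.7;-0.1 -29 38 0 0 0 0;-0.1 -28 37 0 0 0 0;-0.1 0 0 35 0 0 0;-0.1 0 0 35 0 0 0;-0.1 0 0 35 0 0 0;-0.1 0 0 30 0 0 0;-0.1 0 0 10 0 0 0;-0.1 0 0 8 0 0 0;-0.1 0 0 0 0 0 0"

```text
clock: 11.3
ee_pos: [0.6304, -0.1137, 0.0643]
tcp_rot: [-0.0, 0.725, 0.689, -0.0]
wrist_force: [0.1, 0.4, 1.3]
grip_width: 0.447
finger_force: 0.0
```

apply_moves:
  commands: "-0.8 0 0 0 0 0 0;-0.8 0 0 0 0 0 0;-0.8 0 0 0 0 0 0;-0.8 0 0 0 0 0 0;-0.8 0 0 0 0 0 0"

```text
clock: 11.8
ee_pos: [0.6316, -0.114, 0.0658]
tcp_rot: [0.001, 0.725, 0.689, 0.001]
wrist_force: [0.8, 0.4, 5.0]
grip_width: 0.225
finger_force: 20.0
```

apply_moves:
  commands: "-0.8 0 0 -2 0 0 0;-0.8 -4 0 0 0 0 0;-0.8 -10 0 0 0 0 0;-0.8 -14 0 0 0 0 0;-0.8 -14 0 0 0 0 0;-0.8 -14 0 0 0 0 0;-0.8 -14 0 0 0 0 0;-0.8 -14 0 0 0 0 0;-0.8 -14 0 0 0 0 0"
  newtons: 25

```text
clock: 12.7
ee_pos: [0.6276, -0.2092, 0.066]
tcp_rot: [0.0, 0.725, 0.689, 0.003]
wrist_force: [6.8, 4.5, -1.6]
grip_width: 0.219
finger_force: 25.0
```

apply_moves:
  commands: "-0.8 -14 0 0 0 0 0;-0.8 -14 0 0 0 0 0;-0.8 -10 0 0 0 0 0;-0.8 -7 0 0 0 0 0;-0.8 -4 0 0 0 0 0;-0.8 0 0 0 0 0 0;-0.8 0 0 0 0 0 0"

```text
clock: 13.4
ee_pos: [0.6255, -0.2596, 0.066]
tcp_rot: [0.001, 0.725, 0.689, 0.002]
wrist_force: [7.1, 1.2, -2.7]
grip_width: 0.221
finger_force: 25.0
```

Carriage drawn back about 146 mm. I'll release, lift and head for jar B while re-measuring.

apply_moves:
  commands: "0.1 0 0 0 0 0 0;0.1 0 0 0 0 0 0;0.1 0 0 0 0 0 0;0.1 0 0 -35 0 0 0;0.1 0 0 -45 0 0 0;0.1 0 0 -45 0 0 0;0.1 0 0 -45 0 0 0;0.45 35 -35 0 0 0 0;0.45 40 -20 0 0 0 0;0.45 40 -20 0 0 0 0;0.45 40 -20 0 0 0 0;0.45 40 -20 0 0 0 0"

```text
clock: 14.6
ee_pos: [0.5162, -0.0586, 0.2361]
tcp_rot: [-0.0, 0.725, 0.689, -0.0]
wrist_force: [0.2, 0.9, 0.3]
grip_width: 0.723
finger_force: 0.0
```

apply_moves:
  commands: "0.45 40 -15 0 0 0 0;0.45 40 -15 0 0 0 0;0.45 40 -15 0 0 0 0;0.45 40 -15 0 0 0 0;0.45 0 0 0 0 0 0"

```text
clock: 15.1
ee_pos: [0.4638, 0.1068, 0.2363]
tcp_rot: [-0.001, 0.723, 0.691, 0.0]
wrist_force: [0.4, -0.6, 0.0]
grip_width: 0.724
finger_force: 0.0
```

```bash
cat > jar.py <<'E'
from h import *
def white(c,box=None):
    h=cv2.cvtColor(c['color'],cv2.COLOR_BGR2HSV)
    return c['color'].min(axis=2)
def lid(c,X,win=45,thr=None):
    u,v=map(int,proj(c,X)); g=cv2.cvtColor(c['color'],cv2.COLOR_BGR2GRAY)
    x0,y0=max(u-win,0),max(v-win,0);p=g[y0:v+win,x0:u+win]
    q=cv2.GaussianBlur(p,(3,3),0); t=np.median(p)+12 if thr is None else thr
    n,l,s,ct=cv2.connectedComponentsWithStats((q>t).astype(np.uint8))
    return [(s[i,4],ct[i][0]+x0,ct[i][1]+y0) for i in range(1,n) if s[i,4]>30], np.median(p)
E
python3 - <<'E'
from jar import *
c=snap('wrist','w5');t=snap('top','t5');s=snap('side','s5');o=bot.get_obs();print(o['ee_pos'],o['tcp_rot'])
t0=load('top0')
for n,p in(('A',(193.3,230.7)),('B',(232.7,259.7))):
    X=at(t0,*p,.056);print(n,X)
    for cc,w in((t,18),(s,25),(c,60)):
        b,m=lid(cc,X,w);print(m,[(a,round(u,1),round(v,1),at(cc,u,v,.056).round(4)) for a,u,v in b])
    print('pred',proj(c,X))
E
```

```text
[0.46587568 0.10250042 0.23622204] [ 2.46899558e-04  7.24652950e-01  6.89113863e-01 -3.54360398e-04]
A [0.47212708 0.33345143 0.056     ]
146.0 []
158.0 []
156.0 []
pred (np.float64(317.78489963856646), np.float64(-0.7612098510569183))
B [0.40447285 0.20718564 0.056     ]
101.0 [(np.int32(469), np.float64(228.3), np.float64(251.4), array([0.4263, 0.2238, 0.056 ]))]
159.0 []
158.0 []
pred (np.float64(262.73777851851315), np.float64(130.2311015061009))
```

View pics/w5.png

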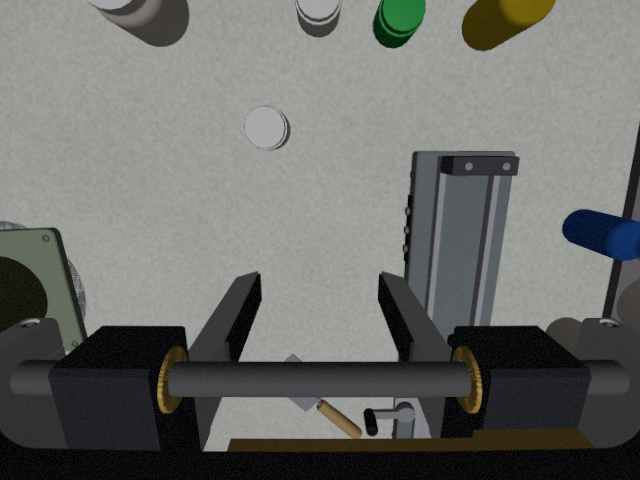

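Jar B's lid is at (266,127), about 3 px from the prediction and unmoved. Jar A's lid is at the top edge (318,6). The stop's inner top edge runs (441,175) to (518,175).

```bash
python3 - <<'E'
from h import *
c=load('w5');t=load('top0');s=load('side0')
print('B',at(c,266,127,.056),tri([(c,266,127),(t,232.7,259.7),(s,262.4,204.8)]))
for p in((441,175.5),(518,174.5)):print('stop',at(c,*p,.09))
for p in((432.5,325),(447,180),(483,325),(497,180)):print('rail',at(c,*p,.054))
M=rot(bot.get_obs()['tcp_rot']);print(M[:,:2].T)
print(M.T@(at(c,266,127,.056)-bot.get_obs()['ee_pos']))
E
```

```text
B [0.4084319 0.2104665 0.056    ] (array([0.40684321, 0.21016033, 0.04656995]), [np.float64(0.0009373913462350263), np.float64(0.0016014908131628802), np.float64(0.0010177878553520486)])
stop [0.59520745 0.15132227 0.09      ]
stop [0.67789871 0.14907317 0.09      ]
rail [ 0.60727772 -0.04762625  0.054     ]
rail [0.61540455 0.14242962 0.054     ]
rail [ 0.67489126 -0.05094927  0.054     ]
rail [0.67469846 0.14003348 0.054     ]
[[ 5.02439171e-02  9.98736612e-01 -8.53860431e-04]
 [ 9.98736962e-01 -5.02440463e-02 -1.30556340e-04]]
[ 0.10509736 -0.06277234  0.18014056]
```

apply_moves:
  commands: "0.45 35 -21 0 0 0 0;0.45 35 -21 0 0 0 0;0.45 34.5 -21 0 0 0 0;0.45 0 0 40 0 0 0;0.45 0 0 40 0 0 0;0.45 0 0 40 0 0 0;0.45 0 0 40 0 0 0;0.45 0 0 25 0 0 0;0.45 0 0 15 0 0 0;0.45 0 0 11 0 0 0;0.45 0 0 0 0 0 0;0.45 0 0 0 0 0 0"

```text
clock: 16.45
ee_pos: [0.4094, 0.21, 0.0257]
tcp_rot: [0.0, 0.725, 0.689, 0.0]
wrist_force: [-0.2, 0.2, -0.7]
grip_width: 0.728
finger_force: 0.0
```

apply_moves:
  commands: "-0.3 0 0 0 0 0 0;-0.3 0 0 0 0 0 0;-0.3 0 0 0 0 0 0;-0.3 0 0 0 0 0 0;-0.3 0 0 0 0 0 0"
  newtons: 15

```text
clock: 16.95
ee_pos: [0.4085, 0.2106, 0.0255]
tcp_rot: [0.0, 0.725, 0.689, 0.0]
wrist_force: [-1.0, -0.0, -0.5]
grip_width: 0.364
finger_force: 0.0
```

```bash
python3 - <<'E'
from h import *
c=snap('wrist','w6');s=snap('side','s6');e=bot.get_obs()['ee_pos'];u,v=proj(s,e);print(u,v,proj(c,e))
x,y=int(u)-60,int(v)-70;print(x,y)
a=cv2.resize(s['color'][y:y+120,x:x+110],(440,480),interpolation=cv2.INTER_CUBIC)
cv2.imwrite('pics/v6.png',np.hstack([a,c['color'][:,140:500]]))
E
```

```text
263.31911545050707 210.6252745932371 (np.float64(319.0408695219808), np.float64(267.9640885222726))
203 140
```

View pics/v6.png

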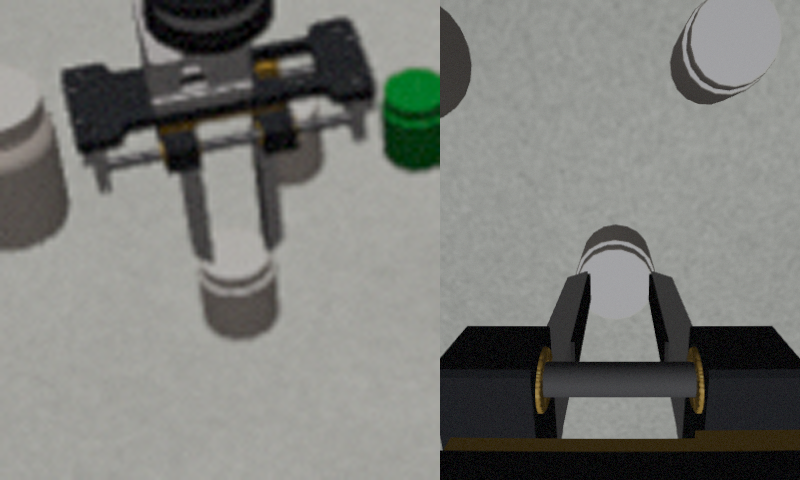

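The fingertips sit at lid-top height here, so the true tip is about 32 mm above the reported TCP. The jar is centred. I'll open and descend 34 mm.

apply_moves:
  commands: "0.45 0 0 0 0 0 0;0.45 0 0 0 0 0 0;0.45 0 0 0 0 0 0;0.45 0 0 0 0 0 0;0.45 0 0 10 0 0 0;0.45 0 0 10 0 0 0;0.45 0 0 7 0 0 0;0.45 0 0 6.5 0 0 0;0.45 0 0 0 0 0 0"

```text
clock: 17.95
ee_pos: [0.407, 0.2101, -0.0097]
tcp_rot: [-0.001, 0.725, 0.689, -0.001]
wrist_force: [-0.1, 0.8, -0.5]
grip_width: 0.726
finger_force: 0.0
```

apply_moves:
  commands: "-0.3 0 0 0 0 0 0;-0.3 0 0 0 0 0 0;-0.3 0 0 0 0 0 0;-0.3 0 0 0 0 0 0;-0.3 0 0 0 0 0 0"

```text
clock: 18.45
ee_pos: [0.4083, 0.2106, -0.008]
tcp_rot: [-0.0, 0.725, 0.689, 0.0]
wrist_force: [-1.8, -0.5, 1.6]
grip_width: 0.528
finger_force: 15.0
```

apply_moves:
  commands: "-0.3 0 0 -20 0 0 0;-0.3 0 0 -40 0 0 0;-0.3 0 0 -40 0 0 0;-0.3 0 0 -30 0 0 0;-0.3 -15.5 39.8 0 0 0 0;-0.3 -15.5 39.8 0 0 0 0;-0.3 -15.5 39.8 0 0 0 0;-0.3 -15.5 39.8 0 0 0 0;-0.3 -15.5 39.8 0 0 0 0;-0.3 -15.5 40 0 0 0 0;-0.3 0 0 0 0 0 0;-0.3 0 0 0 0 0 0"

```text
clock: 19.65
ee_pos: [0.6422, 0.1049, 0.1204]
tcp_rot: [-0.001, 0.725, 0.688, -0.001]
wrist_force: [-1.0, -0.9, -2.2]
grip_width: 0.529
finger_force: 15.0
```

```bash
python3 - <<'E'
from h import *
c=snap('wrist','w7');o=bot.get_obs();e=o['ee_pos'];print(e,o['grip_width'],o['finger_force'])
# predicted overlay of channel: center line guess & slot circle
im=c['color'].copy()
for y in np.linspace(-.05,.14,20):
    for off in(-.0285,.0285):
        x=.6425+.045*(y-.11)+off
        u,v=proj(c,(x,y,.054));cv2.circle(im,(int(u),int(v)),1,(0,0,255),-1)
u,v=proj(c,(e[0],e[1],e[2]+.064));cv2.circle(im,(int(u),int(v)),3,(0,255,0),-1)
cv2.imwrite('pics/v7.png',cv2.resize(im[100:340,160:480],(800,600)))
E
```

```text
[0.64140968 0.10557895 0.12071127] 0.5265199961463275 14.999821186065674
```

View pics/v7.png

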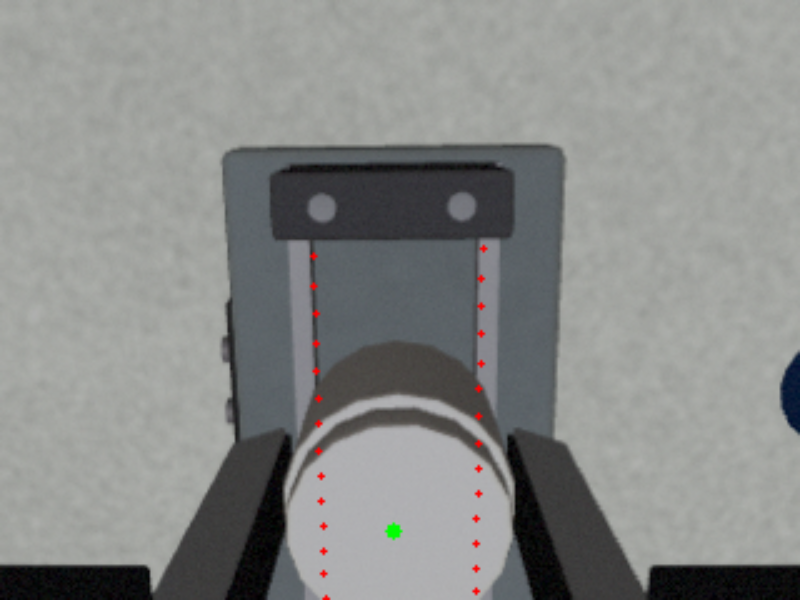

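Jar is held and centred over the channel: rail inner edges at crop x≈314 and 477, jar at 395. Lowering.

apply_moves:
  commands: "-0.3 0 0 30 0 0 0;-0.3 0 0 25 0 0 0;-0.3 0 0 15 0 0 0;-0.3 0 0 6 0 0 0;-0.3 0 0 5 0 0 0;-0.3 0 0 0 0 0 0"

```text
clock: 20.3
ee_pos: [0.6425, 0.1058, 0.0412]
tcp_rot: [0.0, 0.725, 0.689, 0.0]
wrist_force: [-0.7, 0.3, -2.1]
grip_width: 0.525
finger_force: 15.0
```

apply_moves:
  commands: "-0.3 0 0 3 0 0 0;-0.3 0 0 2 0 0 0;-0.3 0 0 0 0 0 0"

```text
clock: 20.6
ee_pos: [0.6426, 0.1055, 0.036]
tcp_rot: [0.0, 0.725, 0.689, 0.0]
wrist_force: [0.1, 0.2, -3.0]
grip_width: 0.526
finger_force: 15.0
```

apply_moves:
  commands: "-0.3 0 0 2 0 0 0;-0.3 0 0 2 0 0 0;-0.3 0 0 0 0 0 0;-0.3 6 0 0 0 0 0;-0.3 4 0 0 0 0 0;-0.3 0 0 0 0 0 0"

```text
clock: 21.2
ee_pos: [0.6432, 0.1165, 0.032]
tcp_rot: [-0.0, 0.725, 0.689, 0.001]
wrist_force: [0.7, 0.7, 0.2]
grip_width: 0.528
finger_force: 15.0
```

apply_moves:
  commands: "-0.3 2 0 0 0 0 0;-0.3 2 0 0 0 0 0;-0.3 0 0 0 0 0 0"

```text
clock: 21.5
ee_pos: [0.6433, 0.1198, 0.032]
tcp_rot: [0.0, 0.725, 0.689, 0.0]
wrist_force: [0.4, -0.7, 1.6]
grip_width: 0.527
finger_force: 15.0
```

apply_moves:
  commands: "-0.3 2 0 0 0 0 0;-0.3 2 0 0 0 0 0;-0.3 0 0 0 0 0 0"

```text
clock: 21.8
ee_pos: [0.6436, 0.1238, 0.032]
tcp_rot: [0.0, 0.725, 0.689, 0.0]
wrist_force: [0.2, -1.1, 1.2]
grip_width: 0.531
finger_force: 15.0
```

apply_moves:
  commands: "-0.3 2 0 0 0 0 0;-0.3 0 0 0 0 0 0"

```text
clock: 22.0
ee_pos: [0.6436, 0.1244, 0.0319]
tcp_rot: [0.001, 0.725, 0.689, -0.001]
wrist_force: [0.4, -5.0, 2.5]
grip_width: 0.53
finger_force: 15.0
```

Contact with the stop at 5 N, so jar B is home. Release and go for jar A.

apply_moves:
  commands: "0.4 0 0 0 0 0 0;0.4 0 0 0 0 0 0;0.4 0 0 0 0 0 0;0.4 0 0 0 0 0 0;0.4 0 0 -30 0 0 0;0.4 0 0 -45 0 0 0;0.4 0 0 -45 0 0 0;0.4 0 0 -45 0 0 0;0.4 15 -45 0 0 0 0;0.4 25 -42 0 0 0 0;0.4 30 -42 0 0 0 0;0.4 30 -42 0 0 0 0"

```text
clock: 23.2
ee_pos: [0.4785, 0.233, 0.1968]
tcp_rot: [-0.0, 0.725, 0.689, 0.0]
wrist_force: [-0.1, 0.2, 0.4]
grip_width: 0.7
finger_force: 0.0
```

```bash
python3 - <<'E'
from h import *
c=snap('wrist','w8');t=snap('top','t8');o=bot.get_obs();e=o['ee_pos'];print(e,o['tcp_rot'])
for X in((.4725,.334,.056),(.6435,.1244,.096)):
    for cc,w in((c,50),(t,14)):
        u,v=proj(cc,X);print('pred',round(u,1),round(v,1))
        if 0<u<640 and 0<v<480:
            x0,y0=max(int(u)-w,0),max(int(v)-w,0)
            h=cv2.cvtColor(cc['color'][y0:int(v)+w,x0:int(u)+w],cv2.COLOR_BGR2GRAY)
            th,b=cv2.threshold(cv2.GaussianBlur(h,(3,3),0),0,255,cv2.THRESH_OTSU)
            n,l,s,ct=cv2.connectedComponentsWithStats(b)
            print(th,[(s[i].tolist(),(ct[i]+[x0,y0]).round(1).tolist()) for i in range(1,n) if s[i,4]>25])
            np.set_printoptions(linewidth=220);print(h[::max(1,w//8),::max(1,w//8)])
E
```

```text
[0.4753868  0.23548331 0.19669981] [-1.48225713e-03  7.22679050e-01  6.91182106e-01 -3.01543671e-04]
pred 308.0 125.0
162.0 [([91, 0, 6, 20, 55], [351.3, 84.2]), ([46, 11, 6, 9, 27], [305.8, 90.0]), ([29, 23, 43, 45, 1486], [307.7, 119.6]), ([73, 30, 8, 11, 33], [334.6, 110.9]), ([96, 37, 4, 11, 30], [356.0, 117.8]), ([76, 46, 14, 19, 91], [341.2, 129.4]), ([76, 67, 11, 8, 53], [338.9, 146.1]), ([16, 72, 12, 10, 62], [279.5, 151.6]), ([32, 72, 8, 10, 55], [294.1, 151.5]), ([89, 79, 6, 9, 37], [349.3, 158.1]), ([4, 84, 5, 12, 37], [263.4, 164.0]), ([35, 84, 13, 7, 49], [299.3, 162.0]), ([57, 84, 23, 9, 93], [325.6, 162.9]), ([37, 92, 25, 8, 108], [305.1, 170.7])]
[[161 160 158 152 162 158 156 159 160 158 153 159 156 159 159 161 164]
 [158 156 160 161 156 159 157 153 156 160 156 161 157 160 155 161 158]
 [163 157 160 155 154 157 158 158 165 155 158 159 161 153 157 157 159]
 [147 159 160 156 159 158 159 159 159 159 161 157 164 164 154 159 159]
 [156 156 159 159 162 154 161 169 169 170 142 161 160 157 164 162 162]
 [153 159 160 157 151 161 171 169 170 169 169 166 158 163 159 159 161]
 [1
[... 8108 characters left out ...]
  94  93]
 [ 63  64  63  62  62  51  46  58  77  90 105 125 107 108 105 100  98 116 111 133 116  84  74  70  81  92  93  93]
 [ 64  63  63  64  57  51  44  70  88  78  80  89 102 120 142 149 140 132 115 102  81  71  71  71  87  94  94  93]
 [ 64  64  64  64  55  47  45  82  94  86  76  72  82  92 103 105 101  95  85  76  72  72  71  76  89  94  93  93]
 [ 52  56  58  67  54  45  49  85  95  92  86  77  75  75  75  72  74  75  74  74  73  72  77  88  93  93  93  92]
 [ 46  49  50  52  48  45  48  83  92  93  93  84  77  75  75  75  76  75  75  73  72  77  88  93  93  93  94  94]
 [ 46  46  47  48  46  53 101 110 101  98  94  90  85  79  78  75  75  74  73  77  87  91  94  92  92  92  92  94]]
```

```bash
python3 - <<'E'
from h import *
c=load('w8');o=bot.get_obs();M=rot(o['tcp_rot'])
for z in(.048,.056): X=at(c,307.7,119.6,z);print(X,M.T@(X-o['ee_pos']))
print(o['ee_pos'])
# calibration of bias: jar B w5 pixel (266,127) gave vs actual grasp (.4083,.2106)
E
```

```text
[0.47224474 0.33982212 0.048     ] [ 0.10385534 -0.0074046   0.14888698]
[0.4724721  0.33918529 0.056     ] [ 0.10324218 -0.00716958  0.14088535]
[0.4753868  0.23548331 0.19669981]
```

apply_moves:
  commands: "0.4 35 -4 0 0 0 0;0.4 35 -4 0 0 0 0;0.4 34 -2.5 0 0 0 0;0.4 0 0 40 0 0 0;0.4 0 0 40 0 0 0;0.4 0 0 40 0 0 0;0.4 0 0 0 0 0 0;0.4 0 0 0 0 0 0"

```text
clock: 24.1
ee_pos: [0.4751, 0.3361, 0.0766]
tcp_rot: [-0.0, 0.725, 0.689, -0.001]
wrist_force: [0.7, -0.2, 1.0]
grip_width: 0.697
finger_force: 0.0
```

```bash
python3 - <<'E'
from h import *
c=snap('wrist','w9');o=bot.get_obs();e=o['ee_pos'];M=rot(o['tcp_rot']);print(e)
u,v=map(int,proj(c,(.4723,.3385,.056)));print(u,v)
h=cv2.GaussianBlur(cv2.cvtColor(c['color'],cv2.COLOR_BGR2GRAY),(5,5),0)[v-60:v+60,u-80:u+80]
n,l,s,ct=cv2.connectedComponentsWithStats((h>165).astype(np.uint8))
for i in range(1,n):
    if s[i,4]>400: p=[s[i,0]+s[i,2]/2+u-80,s[i,1]+s[i,3]/2+v-60];X=at(c,*p,.056);print(s[i],p,X,M.T@(X-e))
E
```

```text
[0.47662928 0.33690875 0.07847215]
315 255
```

apply_moves:
  commands: "0.4 2 -3.5 0 0 0 0;0.4 0 0 25 0 0 0;0.4 0 0 0 0 0 0"

```text
clock: 24.45
ee_pos: [0.4707, 0.3383, 0.0515]
tcp_rot: [-0.0, 0.725, 0.689, -0.001]
wrist_force: [-0.5, -0.7, -0.4]
grip_width: 0.703
finger_force: 0.0
```

apply_moves:
  commands: "0.4 0 0 10 0 0 0;0.4 0 0 10 0 0 0;0.4 0 0 10 0 0 0;0.4 0 0 10 0 0 0;0.4 0 0 10 0 0 0;0.4 0 0 8 0 0 0;0.4 0 0 0 0 0 0"

```text
clock: 25.15
ee_pos: [0.4702, 0.3379, -0.0081]
tcp_rot: [-0.0, 0.725, 0.689, -0.002]
wrist_force: [-1.0, 0.1, 0.5]
grip_width: 0.699
finger_force: 0.0
```

apply_moves:
  commands: "-0.3 0 0 0 0 0 0;-0.3 0 0 0 0 0 0;-0.3 0 0 0 0 0 0;-0.3 0 0 0 0 0 0;-0.3 0 0 0 0 0 0"

```text
clock: 25.65
ee_pos: [0.4722, 0.3389, -0.0057]
tcp_rot: [0.0, 0.725, 0.689, 0.001]
wrist_force: [0.4, -0.7, 0.6]
grip_width: 0.529
finger_force: 15.0
```

apply_moves:
  commands: "-0.3 0 0 -20 0 0 0;-0.3 0 0 -40 0 0 0;-0.3 0 0 -40 0 0 0;-0.3 0 0 -35 0 0 0;-0.3 -37.7 26 0 0 0 0;-0.3 -37.7 26 0 0 0 0;-0.3 -37.7 26 0 0 0 0;-0.3 -37.7 26 0 0 0 0;-0.3 -37.7 26 0 0 0 0;-0.3 -37.7 26 0 0 0 0;-0.3 -37.7 26.4 0 0 0 0;-0.3 0 0 0 0 0 0"

```text
clock: 26.85
ee_pos: [0.6429, 0.06, 0.1284]
tcp_rot: [0.001, 0.727, 0.687, -0.0]
wrist_force: [-0.5, 0.0, -0.1]
grip_width: 0.526
finger_force: 15.0
```

apply_moves:
  commands: "-0.3 0 0 0 0 0 0;-0.3 0 0 0 0 0 0;-0.3 0 0 0 0 0 0"

```text
clock: 27.15
ee_pos: [0.6395, 0.0674, 0.1286]
tcp_rot: [-0.0, 0.724, 0.69, -0.0]
wrist_force: [-0.0, 0.3, -1.3]
grip_width: 0.526
finger_force: 15.0
```

apply_moves:
  commands: "-0.3 0 1 30 0 0 0;-0.3 0 0 25 0 0 0;-0.3 0 0 15 0 0 0;-0.3 0 0 9 0 0 0;-0.3 0 0 8 0 0 0;-0.3 0 0 0 0 0 0"

```text
clock: 27.75
ee_pos: [0.641, 0.066, 0.0412]
tcp_rot: [-0.0, 0.725, 0.689, -0.0]
wrist_force: [-0.6, 0.2, -0.9]
grip_width: 0.53
finger_force: 15.0
```

apply_moves:
  commands: "-0.3 0 0 4 0 0 0;-0.3 0 0 3 0 0 0;-0.3 0 0 0 0 0 0;-0.3 0 0 0 0 0 0"

```text
clock: 28.15
ee_pos: [0.6417, 0.0656, 0.0351]
tcp_rot: [0.0, 0.725, 0.689, 0.0]
wrist_force: [-0.2, -0.0, -0.9]
grip_width: 0.527
finger_force: 15.0
```

apply_moves:
  commands: "-0.3 0 0 1.3 0 0 0;-0.3 0 0 0 0 0 0;-0.3 4 0 0 0 0 0;-0.3 3 0 0 0 0 0;-0.3 0 0 0 0 0 0"

```text
clock: 28.65
ee_pos: [0.6428, 0.0727, 0.0343]
tcp_rot: [0.001, 0.725, 0.689, 0.001]
wrist_force: [0.2, -2.3, 5.1]
grip_width: 0.529
finger_force: 15.0
```

apply_moves:
  commands: "-0.3 2 0 0 0 0 0;-0.3 2 0 0 0 0 0;-0.3 0 0 0 0 0 0"

```text
clock: 28.95
ee_pos: [0.6429, 0.0743, 0.0344]
tcp_rot: [0.002, 0.725, 0.689, -0.001]
wrist_force: [-0.6, -6.3, 5.3]
grip_width: 0.528
finger_force: 15.0
```

Jar A seated against jar B at 6 N. Releasing and going to the knob.

apply_moves:
  commands: "0.4 0 0 0 0 0 0;0.4 0 0 0 0 0 0;0.4 0 0 0 0 0 0;0.4 0 0 0 0 0 0;0.4 0 0 -30 0 0 0;0.4 0 0 -45 0 0 0;0.4 0 0 -45 0 0 0;0.4 0 0 -45 0 0 0;0.4 0 0 -35 0 0 0;0 -40 0 0 0 0 0;0 -40 0 0 0 0 0;0 -40 0 0 0 0 0"

```text
clock: 30.15
ee_pos: [0.6358, -0.0435, 0.2338]
tcp_rot: [0.0, 0.724, 0.69, 0.0]
wrist_force: [-0.7, -0.3, -0.5]
grip_width: 0.507
finger_force: 0.0
```

apply_moves:
  commands: "0 -40 0 0 0 0 0;0 -40 0 0 0 0 0;0 -40 0 0 0 0 0;0 -40 0 0 0 0 0;0 -40 0 0 0 0 0;0 -14 0 0 0 0 0;0 0 0 0 0 0 0;0 0 0 0 0 0 0;0 0 0 0 0 0 0;0 0 0 0 0 0 0"

```text
clock: 31.15
ee_pos: [0.6255, -0.2549, 0.2337]
tcp_rot: [-0.0, 0.724, 0.69, 0.0]
wrist_force: [0.6, -0.1, -0.4]
grip_width: 0.5
finger_force: 0.0
```

```bash
python3 - <<'E'
from h import *
c=snap('wrist','w10');o=bot.get_obs();e=o['ee_pos'];print(e);print(proj(c,(.6255,-.2596,.1025)))
t=snap('top','t10');s=snap('side','s10')
a=cv2.resize(s['color'][160:310,310:450],(448,480));
cv2.imwrite('pics/v10.png',np.hstack([a,c['color'][:,160:480]]))
E
```

```text
[ 0.62545836 -0.25510001  0.23368214]
(np.float64(319.3925495045245), np.float64(228.97456254617978))
```

View pics/v10.png

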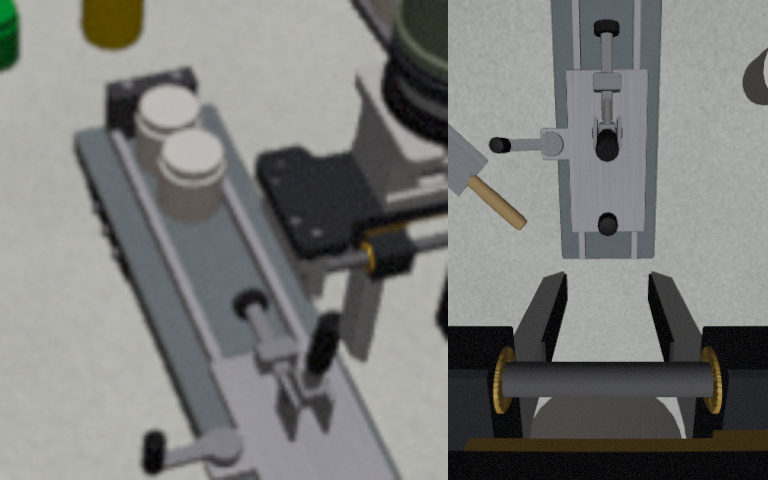

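Jars stand in one row at the stop, the lever is free, and the knob is at wrist (320,224) as predicted. Grip the knob and push up.

apply_moves:
  commands: "0 -4.5 0 40 0 0 0;0 0 0 40 0 0 0;0 0 0 40 0 0 0;0 0 0 30 0 0 0;0 0 0 14 0 0 0;0 0 0 8 0 0 0;0 0 0 5 0 0 0;0 0 0 4 0 0 0;0 0 0 0 0 0 0"

```text
clock: 32.2
ee_pos: [0.6256, -0.2618, 0.0536]
tcp_rot: [0.001, 0.725, 0.689, 0.0]
wrist_force: [-0.3, -0.3, 0.3]
grip_width: 0.498
finger_force: 0.0
```

apply_moves:
  commands: "-0.8 0 0 0 0 0 0;-0.8 0 0 0 0 0 0;-0.8 0 0 0 0 0 0;-0.8 0 0 0 0 0 0;-0.8 0 0 0 0 0 0"
  newtons: 25

```text
clock: 32.7
ee_pos: [0.6254, -0.2615, 0.053]
tcp_rot: [0.001, 0.725, 0.689, 0.0]
wrist_force: [0.6, 0.1, 1.4]
grip_width: 0.23
finger_force: 25.0
```

apply_moves:
  commands: "-0.8 4 0 0 0 0 0;-0.8 10 -0.1 0 0 0 0;-0.8 14 -0.1 0 0 0 0;-0.8 14 -0.1 0 0 0 0;-0.8 14 -0.1 0 0 0 0;-0.8 14 -0.1 0 0 0 0;-0.8 10 -0.1 0 0 0 0;-0.8 5 0 0 0 0 0;-0.8 0 0 0 0 0 0"

```text
clock: 33.6
ee_pos: [0.629, -0.1754, 0.053]
tcp_rot: [-0.0, 0.725, 0.689, 0.001]
wrist_force: [0.9, -0.2, 2.6]
grip_width: 0.229
finger_force: 25.0
```

apply_moves:
  commands: "-0.8 3 0 0 0 0 0;-0.8 3 0 0 0 0 0;-0.8 2 0 0 0 0 0"

```text
clock: 33.9
ee_pos: [0.6292, -0.169, 0.0529]
tcp_rot: [0.001, 0.725, 0.689, -0.0]
wrist_force: [0.7, -3.0, 3.9]
grip_width: 0.229
finger_force: 25.0
```

```bash
cat > pad.py <<'E'
from h import *
# dark pad vs white jar in side/top: print profile along channel axis at z=.074
t=snap('top','tp');o=bot.get_obs();print(o['ee_pos'],o['wrist_force'])
g=cv2.cvtColor(t['color'],cv2.COLOR_BGR2GRAY)
P=[(round(y,3),int(cv2.getRectSubPix(g,(1,1),proj(t,(.6435+.044*(y-.124),y,.08)))[0,0])) for y in np.arange(-.05,.08,.004)]
print(P)
E
python3 pad.py
```

```text
[ 0.62924091 -0.16846916  0.05293031] [ 0.96472271 -3.6330035   3.16780588]
[(np.float64(-0.05), 87), (np.float64(-0.046), 87), (np.float64(-0.042), 93), (np.float64(-0.038), 99), (np.float64(-0.034), 107), (np.float64(-0.03), 100), (np.float64(-0.026), 110), (np.float64(-0.022), 110), (np.float64(-0.018), 111), (np.float64(-0.014), 105), (np.float64(-0.01), 102), (np.float64(-0.006), 110), (np.float64(-0.002), 109), (np.float64(0.002), 108), (np.float64(0.006), 109), (np.float64(0.01), 111), (np.float64(0.014), 110), (np.float64(0.018), 108), (np.float64(0.022), 105), (np.float64(0.026), 57), (np.float64(0.03), 47), (np.float64(0.034), 63), (np.float64(0.038), 94), (np.float64(0.042), 95), (np.float64(0.046), 93), (np.float64(0.05), 124), (np.float64(0.054), 143), (np.float64(0.058), 164), (np.float64(0.062), 163), (np.float64(0.066), 163), (np.float64(0.07), 163), (np.float64(0.074), 163), (np.float64(0.078), 163)]
```

apply_moves:
  commands: "-0.8 3 0 0 0 0 0;-0.8 3 0 0 0 0 0;-0.8 3 0 0 0 0 0;-0.8 1 0 0 0 0 0;-0.8 1 0 0 0 0 0"

```text
clock: 34.45
ee_pos: [0.6297, -0.1572, 0.0529]
tcp_rot: [0.0, 0.725, 0.689, 0.0]
wrist_force: [-0.6, -4.3, 4.3]
grip_width: 0.227
finger_force: 25.0
```

apply_moves:
  commands: "-0.8 1 0 0 0 0 0;-0.8 1 0 0 0 0 0"

```text
clock: 34.65
ee_pos: [0.6298, -0.1552, 0.0529]
tcp_rot: [0.0, 0.725, 0.689, 0.0]
wrist_force: [-0.7, -4.3, 4.1]
grip_width: 0.226
finger_force: 25.0
```

apply_moves:
  commands: "-0.8 1 0 0 0 0 0;-0.8 1 0 0 0 0 0"

```text
clock: 34.85
ee_pos: [0.6299, -0.1537, 0.0529]
tcp_rot: [0.001, 0.725, 0.689, -0.0]
wrist_force: [0.2, -5.7, 4.2]
grip_width: 0.225
finger_force: 25.0
```

```bash
python3 pad.py | sed 's/np.float64//g' | tail -c 330; python3 -c "
from h import *;o=bot.get_obs();print(o['ee_pos'],o['wrist_force'])"
```

```text
((-0.002), 110), ((0.002), 103), ((0.006), 109), ((0.01), 111), ((0.014), 109), ((0.018), 107), ((0.022), 108), ((0.026), 111), ((0.03), 109), ((0.034), 107), ((0.038), 79), ((0.042), 44), ((0.046), 60), ((0.05), 118), ((0.054), 144), ((0.058), 164), ((0.062), 164), ((0.066), 163), ((0.07), 163), ((0.074), 163), ((0.078), 163)]
[ 0.62985023 -0.1536425   0.0529167 ] [-0.18314904 -4.70555933  5.13721835]
```

apply_moves:
  commands: "-0.8 1 0 0 0 0 0;-0.8 1 0 0 0 0 0"

```text
clock: 35.1
ee_pos: [0.6299, -0.1523, 0.0529]
tcp_rot: [0.001, 0.725, 0.689, -0.0]
wrist_force: [-0.8, -5.6, 5.5]
grip_width: 0.229
finger_force: 25.0
```

apply_moves:
  commands: "-0.8 1 0 0 0 0 0;-0.8 1 0 0 0 0 0"

```text
clock: 35.3
ee_pos: [0.63, -0.1509, 0.053]
tcp_rot: [0.001, 0.725, 0.689, -0.001]
wrist_force: [-0.9, -7.7, 3.9]
grip_width: 0.225
finger_force: 25.0
```

Pad in contact, about 3 mm compression (force rose from 4.3 to 7.7 N). Release and go to the cam post.

apply_moves:
  commands: "0 0 0 0 0 0 0;0 0 0 0 0 0 0;0 0 0 0 0 0 0;0 0 0 0 0 0 0;-0.1 0 0 -30 0 0 0;-0.1 0 0 -45 0 0 0;-0.1 0 0 -45 0 0 0;-0.1 0 0 -40 0 0 0;-0.1 28 -38 0 0 0 0;-0.1 28 -38 0 0 0 0;-0.1 29.4 -38.8 0 0 0 0;-0.1 0 0 0 0 0 8.2"

```text
clock: 36.5
ee_pos: [0.5134, -0.0537, 0.2103]
tcp_rot: [-0.004, 0.772, 0.635, -0.001]
wrist_force: [0.9, -1.4, 0.6]
grip_width: 0.451
finger_force: 0.0
```

apply_moves:
  commands: "-0.1 0 0 0 0 0 8.5;-0.1 0 0 0 0 0 8.5;-0.1 0 0 0 0 0 8.5;-0.1 0 0 0 0 0 8.5;-0.1 0 0 0 0 0 8.5;-0.1 0 0 0 0 0 8.5;-0.1 0 0 0 0 0 8.5;-0.1 0 0 0 0 0 8.5;-0.1 0 0 0 0 0 8.5;-0.1 0 0 0 0 0 8.5;-0.1 0 0 0 0 0 8.5;-0.1 0 0 0 0 0 8.5"

```text
clock: 37.7
ee_pos: [0.5192, -0.0577, 0.2121]
tcp_rot: [-0.0, 0.979, -0.203, -0.001]
wrist_force: [-0.6, -0.2, -1.2]
grip_width: 0.452
finger_force: 0.0
```

apply_moves:
  commands: "-0.1 0 0 0 0 0 8.5;-0.1 0 0 0 0 0 8.5;-0.1 0 0 0 0 0 8.5;-0.1 0 0 0 0 0 2.8;-0.1 0 0 0 0 0 0;-0.1 0 0 0 0 0 0;-0.1 0 0 0 0 0 0"

```text
clock: 38.4
ee_pos: [0.5194, -0.0581, 0.2123]
tcp_rot: [-0.0, 0.901, -0.433, -0.0]
wrist_force: [0.3, 1.0, 0.2]
grip_width: 0.45
finger_force: 0.0
```

```bash
python3 - <<'E'
from h import *
c=snap('wrist','w11');t=snap('top','t11');s=snap('side','s11');o=bot.get_obs();e=o['ee_pos'];M=rot(o['tcp_rot']);print(e,M[:,:2].T.round(3),o['joints'][5])
for k,cc in (('w',c),('t',t)):
  u,v=proj(cc,(.5196,-.060,.1036));w=30 if k=='w' else 9
  x0,y0=int(u)-w,int(v)-w;h=cv2.cvtColor(cc['color'][y0:y0+2*w,x0:x0+2*w],cv2.COLOR_BGR2GRAY)
  n,l,st,ct=cv2.connectedComponentsWithStats((h<(60)).astype(np.uint8))
  print('pred',u,v,[(st[i].tolist(),(ct[i]+[x0,y0]).round(1)) for i in range(1,n) if st[i,4]>8])
  if k=='t': print(h)
E
```

```text
[ 0.5195316  -0.05827807  0.21241958] [[ 0.624 -0.781 -0.   ]
 [-0.781 -0.624 -0.   ]] 2.1901686019854196
pred 320.7722392743388 227.038855087423 [([19, 17, 15, 20, 239], array([315.9, 223.7]))]
pred 331.83400233750245 229.3985206113272 [([7, 0, 11, 13, 89], array([333.8, 224.3]))]
[[148 148 151 153 151 154 118  69  55  55  56  56  46  40  53  57  56  57]
 [149 149 150 150 149 154 101  42  54  57  57  56  55  46  46  55  57  56]
 [148 148 149 148 149 154 115  53  45  55  57  57  58  55  46  51  56  57]
 [148 147 148 148 149 153 148  92  34  50  57  57  57  57  48  41  53  58]
 [151 149 149 151 151 153 157 114  51  45  56  57  58  57  55  43  48  54]
 [152 151 150 153 154 153 155 153  97  37  48  56  58  55  54  69  54  54]
 [153 153 149 151 154 152 155 125  66  33  42  55  57  48  77  91  62  41]
 [153 154 147 149 155 155 159 105  40  40  40  49  69  72  71  81  70  44]
 [154 152 148 149 153 155 143  85  40  49  40  39  64  64  60 100  87  50]
 [152 150 148 148 149 153 135  76  41  54  46  35  75 134 101  77  96  79]
 [148 148 148 147 149 152 135  77  31  41  38  30 100 150 119  71  77  89]
 [147 148 149 150 152 154 153 100  33  31  29  36 131 157 151 118  77  92]
 [147 147 150 152 153 155 157 129  72  43  66 125 152 157 158 133  97 102]
 [148 149 149 149 151 151 152 148 143 145 146 153 155 155 156 128 101 103]
 [154 152 151 150 149 150 149 149 152 154 156 156 155 153 154 125 104 106]
 [151 152 151 152 152 151 151 150 149 150 151 153 153 153 143 115 104 107]
 [149 149 150 151 151 151 151 149 147 148 149 150 151 153 126 103 106 108]
 [140 148 151 151 151 151 151 148 147 150 152 152 153 141 110 102 106 109]]
```

apply_moves:
  commands: "-0.1 2.6 -3 40 0 0 0;-0.1 0 0 40 0 0 0;-0.1 0 0 35 0 0 0;-0.1 0 0 15 0 0 0;-0.1 0 0 8 0 0 0;-0.1 0 0 8 0 0 0;-0.1 0 0 5 0 0 0;-0.1 0 0 0 0 0 0"

```text
clock: 39.35
ee_pos: [0.5238, -0.0586, 0.0617]
tcp_rot: [-0.0, 0.901, -0.434, 0.0]
wrist_force: [-0.4, -0.7, -0.6]
grip_width: 0.452
finger_force: 0.0
```

apply_moves:
  commands: "-0.9 0 0 0 0 0 0;-0.9 0 0 0 0 0 0;-0.9 0 0 0 0 0 0;-0.9 0 0 0 0 0 0;-0.9 0 0 0 0 0 0"
  newtons: 20

```text
clock: 39.85
ee_pos: [0.524, -0.0586, 0.062]
tcp_rot: [-0.0, 0.901, -0.434, 0.001]
wrist_force: [-0.3, 1.1, 2.3]
grip_width: 0.163
finger_force: 20.0
```

apply_moves:
  commands: "-0.9 5.7 4.3 0 0 0 -8.2;-0.9 5.7 4.3 0 0 0 -8.2;-0.9 5.7 4.3 0 0 0 -8.2;-0.9 5.7 4.3 0 0 0 -8.2;-0.9 5.7 4.3 0 0 0 -8.2;-0.9 5.7 4.3 0 0 0 -8.2"

```text
clock: 40.45
ee_pos: [0.5402, -0.0967, 0.062]
tcp_rot: [-0.001, 1.0, -0.017, 0.001]
wrist_force: [1.9, 2.7, 1.2]
grip_width: 0.162
finger_force: 20.0
```

apply_moves:
  commands: "-0.9 5.7 4.3 0 0 0 -8.2;-0.9 5.7 4.3 0 0 0 -8.2;-0.9 5.7 4.3 0 0 0 -8.2;-0.9 5.7 4.3 0 0 0 -8.2;-0.9 5.7 4.3 0 0 0 -8.2;-0.9 0 0 0 0 0 0;-0.9 0 0 0 0 0 0"

```text
clock: 41.15
ee_pos: [0.572, -0.1096, 0.0619]
tcp_rot: [-0.0, 0.944, 0.331, 0.001]
wrist_force: [1.1, 4.5, 3.2]
grip_width: 0.157
finger_force: 20.0
```

apply_moves:
  commands: "-0.9 1.6 1.3 0 0 0 0;-0.9 1.6 1.3 0 0 0 0;-0.9 0 0 0 0 0 0"

```text
clock: 41.45
ee_pos: [0.5721, -0.1096, 0.0617]
tcp_rot: [-0.002, 0.943, 0.332, -0.003]
wrist_force: [-8.0, 3.8, 9.7]
grip_width: 0.164
finger_force: 20.0
```

Cam at its hard stop. Release, lift, reorient, and go above the handle grip.

apply_moves:
  commands: "-0.1 -1.6 -1.3 0 0 0 0;-0.1 0 0 0 0 0 0;-0.1 0 0 0 0 0 0;-0.1 0 0 0 0 0 0;-0.1 0 0 -30 0 0 0;-0.1 0 0 -40 0 0 0;-0.1 0 0 -40 0 0 0;-0.1 0 0 -40 0 0 0;-0.1 0 0 0 0 0 -8.4;-0.1 0 0 0 0 0 -8.4;-0.1 0 0 0 0 0 -8.4;-0.1 0 0 0 0 0 -8.4"

```text
clock: 42.65
ee_pos: [0.5735, -0.111, 0.2114]
tcp_rot: [0.0, 0.805, 0.593, -0.0]
wrist_force: [0.3, 0.1, -0.3]
grip_width: 0.452
finger_force: 0.0
```

apply_moves:
  commands: "-0.1 0 0 0 0 0 -8.4;-0.1 0 0 0 0 0 -6.4;-0.1 0 0 0 0 0 0;-0.1 0 0 0 0 0 0;-0.1 0 0 0 0 0 0"

```text
clock: 43.15
ee_pos: [0.5735, -0.1107, 0.2114]
tcp_rot: [0.0, 0.725, 0.689, -0.0]
wrist_force: [0.6, 0.3, -0.1]
grip_width: 0.45
finger_force: 0.0
```

```bash
cat > hd.py <<'E'
from h import *
import sys
c=snap('wrist',sys.argv[1]);o=bot.get_obs();e=o['ee_pos'];M=rot(o['tcp_rot']);print(e,M[:,:2].T.round(3))
g=cv2.GaussianBlur(cv2.cvtColor(c['color'],cv2.COLOR_BGR2GRAY),(3,3),0)
n,l,st,ct=cv2.connectedComponentsWithStats((g[:330]<45).astype(np.uint8))
print([(st[i].tolist(),ct[i].round(1).tolist()) for i in range(1,n) if st[i,4]>60])
for X in((.6352,-.072,.194),(.6357,-.053,.14),(.572,-.1106,.104),(.630,-.151,.1025)):print('pred',X,np.round(proj(c,X),1))
E
python3 hd.py w12
```

```text
[ 0.5734619  -0.11068472  0.21140231] [[ 0.05   0.999 -0.   ]
 [ 0.999 -0.05  -0.   ]]
[([510, 0, 95, 173, 4541], [558.4, 52.2]), ([366, 53, 26, 16, 338], [378.5, 60.3]), ([378, 168, 35, 42, 934], [394.7, 189.1]), ([311, 217, 14, 19, 225], [317.6, 225.7]), ([625, 229, 15, 76, 615], [634.4, 275.7]), ([364, 245, 22, 25, 419], [374.6, 257.2]), ([263, 275, 20, 55, 541], [274.4, 307.1]), ([356, 274, 21, 56, 568], [363.8, 306.5]), ([540, 309, 27, 21, 204], [551.9, 320.4]), ([149, 327, 85, 3, 249], [191.0, 328.0]), ([406, 326, 84, 4, 250], [447.2, 328.0])]
pred (0.6352, -0.072, 0.194) [405.3 202.5]
pred (0.6357, -0.053, 0.14) [390.1 169.6]
pred (0.572, -0.1106, 0.104) [317.7 229.9]
pred (0.63, -0.151, 0.1025) [376.4 265.2]
```

apply_moves:
  commands: "-0.1 16 18.5 0 0 0 0;-0.1 16 19 0 0 0 0;-0.1 16 18.7 0 0 0 0;-0.1 0 0 0 0 0 0;-0.1 0 0 0 0 0 0;-0.1 0 0 30 0 0 0;-0.1 0 0 20 0 0 0;-0.1 0 0 15 0 0 0;-0.1 0 0 10 0 0 0;-0.1 0 0 0 0 0 0"

```text
clock: 44.2
ee_pos: [0.6305, -0.0656, 0.1349]
tcp_rot: [-0.001, 0.724, 0.689, -0.001]
wrist_force: [-0.4, -0.1, -1.1]
grip_width: 0.448
finger_force: 0.0
```

apply_moves:
  commands: "-0.9 0 0 0 0 0 0;-0.9 0 0 0 0 0 0;-0.9 0 0 0 0 0 0;-0.9 0 0 0 0 0 0;-0.9 0 0 0 0 0 0"
  newtons: 12

```text
clock: 44.7
ee_pos: [0.6336, -0.0657, 0.1377]
tcp_rot: [0.002, 0.724, 0.69, 0.001]
wrist_force: [3.1, 0.3, 1.1]
grip_width: 0.188
finger_force: 12.0
```

apply_moves:
  commands: "-0.9 11.6 0 -1.5 0 0 0;-0.9 11.8 0 0.2 0 0 0;-0.9 11.6 0 1.8 0 0 0;-0.9 11.2 0 3.5 0 0 0;-0.9 10.7 0 5.1 0 0 0"
  newtons: 20

```text
clock: 45.2
ee_pos: [0.6337, -0.0068, 0.1264]
tcp_rot: [-0.001, 0.724, 0.69, -0.0]
wrist_force: [0.1, 0.1, 0.3]
grip_width: 0.053
finger_force: 0.0
```

apply_moves:
  commands: "-0.9 9.8 0 6.5 0 0 0;-0.9 8.7 0 7.8 0 0 0;-0.9 7.5 0 9.1 0 0 0"

```text
clock: 45.5
ee_pos: [0.6355, 0.0185, 0.1027]
tcp_rot: [-0.001, 0.724, 0.69, -0.0]
wrist_force: [-0.7, -0.2, -0.3]
grip_width: 0.045
finger_force: 0.0
```

apply_moves:
  commands: "-0.9 6.2 0 10 0 0 0;-0.9 4.6 0 10.7 0 0 0;-0.9 0 0 0 0 0 0"

```text
clock: 45.8
ee_pos: [0.6346, 0.0289, 0.0805]
tcp_rot: [-0.002, 0.724, 0.69, -0.002]
wrist_force: [0.1, -0.5, 0.3]
grip_width: 0.054
finger_force: 0.0
```

The grip slipped off near the handle end. I'll go up and locate the handle.

apply_moves:
  commands: "-0.1 0 0 -40 0 0 0;-0.1 0 0 -45 0 0 0;-0.1 0 0 -45 0 0 0;-0.1 -40 -30 0 0 0 0;-0.1 -45 -30 0 0 0 0;-0.1 -45 0 0 0 0 0;-0.1 0 0 0 0 0 0;-0.1 0 0 0 0 0 0;-0.1 0 0 0 0 0 0"

```text
clock: 46.7
ee_pos: [0.573, -0.0948, 0.2134]
tcp_rot: [-0.0, 0.724, 0.69, 0.0]
wrist_force: [0.1, 0.3, 0.7]
grip_width: 0.452
finger_force: 0.0
```

```bash
python3 hd.py w13; python3 - <<'E'
from h import *
c=load('w13');g=cv2.cvtColor(cv2.imread('pics/w13.png'),cv2.COLOR_BGR2GRAY)
for d in(-.2,0,.2,.5,.8):
    print(d,np.round(proj(c,(.634,-.050+.096*np.sin(d),.1+.096*np.cos(d))),0))
print(g[40:240:8,330:440:6])
s=snap('side','s13');t=snap('top','t13')
E
```

```text
[ 0.57302622 -0.09444669  0.2133148 ] [[ 0.048  0.999  0.   ]
 [ 0.999 -0.048  0.   ]]
[([582, 0, 12, 23, 165], [588.2, 10.3]), ([508, 21, 93, 167, 4172], [555.0, 70.7]), ([367, 73, 25, 14, 303], [378.9, 79.0]), ([378, 187, 35, 45, 949], [394.7, 209.2]), ([621, 222, 19, 99, 951], [633.2, 281.7]), ([312, 231, 14, 19, 225], [318.8, 240.1]), ([364, 258, 22, 24, 318], [375.0, 268.4]), ([263, 275, 20, 55, 540], [274.4, 307.1]), ([356, 275, 21, 55, 564], [363.8, 306.5]), ([538, 319, 14, 11, 82], [544.1, 324.6]), ([149, 327, 85, 3, 250], [191.2, 328.0]), ([406, 326, 84, 4, 250], [447.2, 328.0])]
pred (0.6352, -0.072, 0.194) [404.9 224.3]
pred (0.6357, -0.053, 0.14) [390.1 188.5]
pred (0.572, -0.1106, 0.104) [318.9 244.8]
pred (0.63, -0.151, 0.1025) [376.5 279. ]
-0.2 [403. 220.]
0 [404. 194.]
0.2 [404. 166.]
0.5 [401. 125.]
0.8 [396.  93.]
[[ 94  95 113 127  96 153 174 172 172 171 171 174 172 170  82  96  94 142
  162]
 [ 95  95 112 126  96 145 173 172 174 172 171 173 174 171  95  94  94 158
  161]
 [ 95  97 120 124  90  66  64 173 174 172 172 172 174 157  97  97  96 160
  159]
 [ 96  97 12
[... 1070 characters left out ...]
 137  80  87  48 134 137 130 132  98 163 163
  162]
 [141 140 138 141 138 138  67  63  81  94  68 126 136 133 112  97 163 160
  158]
 [141 137 137 140 139 138  81  55  50  65  88  83 136 134 113  93 161 166
  165]
 [109 140 139 141 135 131  70  81  43   4   9  19 140 134  96  97 164 163
  161]
 [135 140 139 139 138 138 139 136  65   2  14  14  67 136  98 131 167 164
  168]
 [ 97 142 139 140 137 134 139 135 139  16   9  11  11  97  98 149 164 167
  167]
 [ 99 140 134 140 140 136 139 134 138 124  14  20  24  19  95 160 165 164
  166]
 [ 96 141 137 138 140 137 141 136 137 135   9  27  22  27  97 166 167 169
  166]
 [ 95 138 136 140 140 136 141 139 139 138 140 132 124 138  98 164 166 167
  159]]
```

The handle is still open, as the fingers held only its tip. Regrip 18 mm deeper.

apply_moves:
  commands: "-0.1 11 19.7 0 0 0 0;-0.1 11 19.7 0 0 0 0;-0.1 11 19.6 0 0 0 0;-0.1 0 0 0 0 0 0;-0.1 0 0 0 0 0 0;-0.1 0 0 35 0 0 0;-0.1 0 0 30 0 0 0;-0.1 0 0 15 0 0 0;-0.1 0 0 14 0 0 0;-0.1 0 0 0 0 0 0"

```text
clock: 47.85
ee_pos: [0.6316, -0.0652, 0.1174]
tcp_rot: [-0.001, 0.724, 0.69, -0.001]
wrist_force: [0.0, 0.2, -0.0]
grip_width: 0.448
finger_force: 0.0
```

apply_moves:
  commands: "-0.9 0 0 0 0 0 0;-0.9 0 0 0 0 0 0;-0.9 0 0 0 0 0 0;-0.9 0 0 0 0 0 0;-0.9 0 0 0 0 0 0"
  newtons: 25

```text
clock: 48.35
ee_pos: [0.6336, -0.0657, 0.1207]
tcp_rot: [0.001, 0.724, 0.69, 0.0]
wrist_force: [-2.5, 0.2, 5.0]
grip_width: 0.191
finger_force: 25.0
```

apply_moves:
  commands: "-0.9 3 0 -0.3 0 0 0;-0.9 7.2 0 -1 0 0 0;-0.9 0 0 0 0 0 0"

```text
clock: 48.65
ee_pos: [0.6339, -0.0579, 0.1214]
tcp_rot: [0.002, 0.724, 0.69, -0.002]
wrist_force: [-1.8, -4.7, 3.6]
grip_width: 0.189
finger_force: 25.0
```

Holding and moving. I'll continue along the arc in slow pieces.

apply_moves:
  commands: "-0.9 5.2 0 0 0 0 0;-0.9 5.2 0 0.2 0 0 0;-0.9 5.1 0 0.6 0 0 0;-0.9 5.1 0 1 0 0 0;-0.9 0 0 0 0 0 0"

```text
clock: 49.15
ee_pos: [0.6352, -0.0344, 0.1193]
tcp_rot: [0.001, 0.724, 0.69, 0.001]
wrist_force: [-0.3, 0.8, 0.3]
grip_width: 0.064
finger_force: 0.0
```

apply_moves:
  commands: "-0.9 4.9 0 1.4 0 0 0;-0.9 4.9 0 1.7 0 0 0;-0.9 4.7 0 2 0 0 0;-0.9 4.7 0 2.5 0 0 0;-0.9 0 0 0 0 0 0"

```text
clock: 49.65
ee_pos: [0.6351, -0.0144, 0.1102]
tcp_rot: [-0.001, 0.724, 0.69, -0.0]
wrist_force: [-0.3, 1.1, -0.4]
grip_width: 0.05
finger_force: 0.0
```

The pads roll off the rod, so I'll push from behind with shut fingers instead.

apply_moves:
  commands: "-1 0 0 -35 0 0 0;-1 0 0 -40 0 0 0;-1 0 0 -30 0 0 0;-1 -30 0 0 0 0 0;-1 -30 0 0 0 0 0;-1 -30 0 0 0 0 0;-1 0 0 0 0 0 0;-1 0 0 35 0 0 0;-1 0 0 30 0 0 0;-1 0 0 17 0 0 0;-1 0 0 0 0 0 0;-1 0 0 0 0 0 0"

```text
clock: 50.85
ee_pos: [0.6314, -0.1046, 0.1343]
tcp_rot: [-0.0, 0.724, 0.69, 0.0]
wrist_force: [1.0, 0.4, 0.0]
grip_width: 0.008
finger_force: 0.0
```

```bash
python3 hd.py w14 | head -2
```

```text
[ 0.63225372 -0.10501709  0.13551065] [[ 0.048  0.999 -0.   ]
 [ 0.999 -0.048  0.002]]
```

apply_moves:
  commands: "-1 10 0 -1 0 0 0;-1 10 0 -1 0 0 0;-1 8 0 -1 0 0 0;-1 9.6 0 -1 0 0 0;-1 7.5 0 -1.5 0 0 0;-1 7.5 0 -1.5 0 0 0;-1 7.6 0 -1 0 0 0;-1 0 0 0 0 0 0"

```text
clock: 51.7
ee_pos: [0.6337, -0.0445, 0.1416]
tcp_rot: [-0.0, 0.724, 0.69, -0.001]
wrist_force: [0.3, -3.3, -0.8]
grip_width: 0.006
finger_force: 1.0
```

apply_moves:
  commands: "-1 7.1 0 1.5 0 0 0;-1 7.1 0 2.3 0 0 0;-1 7.1 0 3.2 0 0 0;-1 6.3 0 4 0 0 0;-1 6.1 0 4.5 0 0 0;-1 5.8 0 5 0 0 0;-1 0 0 0 0 0 0"

```text
clock: 52.4
ee_pos: [0.6356, -0.0036, 0.1206]
tcp_rot: [-0.001, 0.724, 0.69, 0.0]
wrist_force: [0.2, 0.1, -0.9]
grip_width: 0.003
finger_force: 0.0
```

```bash
python3 - <<'E'
from h import *
c=snap('wrist','w15');s=snap('side','s15');t=snap('top','t15')
g=cv2.GaussianBlur(cv2.cvtColor(c['color'],cv2.COLOR_BGR2GRAY),(3,3),0)
n,l,st,ct=cv2.connectedComponentsWithStats((g[:330]<45).astype(np.uint8))
print([(st[i].tolist(),ct[i].round(0).tolist()) for i in range(1,n) if st[i,4]>60])
gs=cv2.cvtColor(s['color'],cv2.COLOR_BGR2GRAY)
for d in(-.2,.2,.6,.9,1.2,1.5):
    X=lambda L:(.634+.044*L*np.sin(d),-.050+L*np.sin(d),.1+L*np.cos(d))
    print(d,np.round(proj(c,X(.096)),0),'side gray along grip',[int(gs[int(round(proj(s,X(L))[1])),int(round(proj(s,X(L))[0]))]) for L in(.04,.05,.06,.07,.08,.09)])
E
```

```text
[([488, 0, 114, 309, 6425], [550.0, 149.0]), ([267, 28, 104, 23, 1126], [315.0, 36.0]), ([304, 181, 32, 15, 418], [319.0, 189.0]), ([305, 238, 31, 92, 1353], [320.0, 270.0]), ([231, 326, 83, 4, 272], [275.0, 328.0]), ([326, 326, 83, 4, 272], [364.0, 328.0])]
-0.2 [320. 436.] side gray along grip [138, 99, 101, 101, 149, 165]
0.2 [320. 373.] side gray along grip [47, 75, 90, 98, 150, 93]
0.6 [320. 294.] side gray along grip [29, 24, 27, 33, 71, 66]
0.9 [320. 243.] side gray along grip [25, 18, 25, 70, 65, 58]
1.2 [320. 208.] side gray along grip [24, 25, 21, 21, 50, 56]
1.5 [320. 192.] side gray along grip [34, 36, 51, 25, 91, 133]
```

Handle's black grip ends at wrist row 238, which means an angle of about 0.9 from vertical, as planned. Continue over and down.

apply_moves:
  commands: "-1 4.8 0 5.3 0 0 0;-1 4.5 0 6 0 0 0;-1 4.2 0 6.7 0 0 0;-1 3.2 0 7 0 0 0;-1 0 0 0 0 0 0"

```text
clock: 53.05
ee_pos: [0.6355, 0.0119, 0.0946]
tcp_rot: [-0.002, 0.724, 0.69, -0.001]
wrist_force: [0.4, -0.3, -0.6]
grip_width: 0.004
finger_force: 0.0
```

apply_moves:
  commands: "-1 2.4 0 5 0 0 0;-1 2 0 5 0 0 0;-1 0 0 0 0 0 0"

```text
clock: 53.35
ee_pos: [0.6364, 0.0157, 0.0856]
tcp_rot: [-0.001, 0.724, 0.69, -0.001]
wrist_force: [-0.8, -0.9, -0.3]
grip_width: 0.005
finger_force: 0.0
```

apply_moves:
  commands: "-1 0 0 3 0 0 0;-1 0 0 2 0 0 0;-1 0 0 0 0 0 0"

```text
clock: 53.65
ee_pos: [0.6369, 0.0152, 0.0813]
tcp_rot: [-0.0, 0.724, 0.69, -0.0]
wrist_force: [-0.4, -0.3, 0.8]
grip_width: 0.005
finger_force: 0.0
```

apply_moves:
  commands: "-1 0 0 2 0 0 0;-1 0 0 2 0 0 0;-1 0 0 0 0 0 0"

```text
clock: 53.95
ee_pos: [0.6377, 0.0152, 0.0798]
tcp_rot: [0.0, 0.724, 0.69, 0.0]
wrist_force: [-3.0, 0.2, 7.0]
grip_width: 0.008
finger_force: 3.7
```

```bash
python3 - <<'E'
from h import *
c=snap('wrist','w16');o=bot.get_obs();print(o['ee_pos'],o['wrist_force'])
g=cv2.cvtColor(c['color'],cv2.COLOR_BGR2GRAY)
n,l,st,ct=cv2.connectedComponentsWithStats((cv2.GaussianBlur(g,(3,3),0)[:330]<45).astype(np.uint8))
print([(st[i].tolist(),ct[i].round(0).tolist()) for i in range(1,n) if st[i,4]>40])
for d in(.3,.9,1.2,1.35,1.5):print(d,np.round(proj(c,(.636,-.050+.096*np.sin(d),.1+.096*np.cos(d))),0))
print(np.round(proj(c,(.639,.0445,.074)),0))
print(g[150:330:7,270:372:6])
E
```

```text
[0.63768434 0.01525109 0.07976773] [-3.08946392 -0.64886873  7.56263285]
[([506, 0, 134, 330, 9745], [582.0, 168.0]), ([254, 41, 125, 23, 1496], [314.0, 49.0]), ([299, 215, 38, 19, 539], [317.0, 225.0]), ([303, 247, 31, 83, 1188], [318.0, 277.0]), ([231, 326, 83, 4, 272], [275.0, 328.0]), ([326, 326, 83, 4, 272], [364.0, 328.0])]
0.3 [320. 459.]
0.9 [314. 311.]
1.2 [314. 261.]
1.35 [314. 245.]
1.5 [314. 235.]
[319. 224.]
[[134 110  93  93  93 161 172 170 172 170 171 173 171 155  95 133 133]
 [133 124  94  91 165 172 171 171 170 171 172 173 170 170 130 131 134]
 [136 128  95 152 173 173 171 171 171 172 173 171 171 172 173 127 130]
 [136 127  91 170 170 172 172 172 173 173 171 173 169 171 172 160 134]
 [132 135  90 170 170 169 172 172 171 172 171 172 171 172 172 165 132]
 [130 132  93 173 171 171 173 170 172 172 173 171 170 172 172 167 132]
 [132 133  95 173 172 172 173 172 171 171 174 173 170 172 172 101 134]
 [131 133  93  94 171 170 173 171 172 173 172 173 171 173 171 134 132]
 [132 131  94  94  94 172 173 172 172 173 171 174 174 173  93 132 126]
 [133 133  92  94  95  92 171 171 17
[... 471 characters left out ...]
 57  95  91  94  23  18  23  27  22  94  97  97  74 135  98]
 [ 93 136  56  87  89  84  24  20  24  11  22  83  84  80  69  98  71]
 [126 134 131 129 131  94  63  61  12  58  61  67 131 129 137 131 133]
 [129 138 136 134 133  62  59  58   1  60  57  58  68 131 139 135 132]
 [130 136 135 134 125  56  58  59  14  59  60  59  61 132 139 133 134]
 [131 136 133 134  63  59  59  59  11  56  59  58  59 132 140 136 132]
 [133 135 132 134  62  59  58  57   4  59  59  58  56 130 137 133 132]
 [133 137 131 136  58  57  58  59   9  60  60  57  62 100 137 134 131]
 [135 139 134 132  58  59  58  62  12  53  57  56  59  56 138 133 131]
 [137 136 135  96  55  59  58  59   6  47  58  55  59  57 140 134 131]]
```

apply_moves:
  commands: "-1 0 0 2 0 0 0;-1 0 0 2 0 0 0;-1 0 0 0 0 0 0"

```text
clock: 54.3
ee_pos: [0.6379, 0.0153, 0.0792]
tcp_rot: [0.001, 0.724, 0.69, 0.001]
wrist_force: [-7.7, 0.1, 19.9]
grip_width: 0.002
finger_force: 10.1
```

That's a hard stop (20 N, no more travel). Retreat and verify.

apply_moves:
  commands: "-1 0 0 -5 0 0 0;-1 0 0 -20 0 0 0;-1 0 0 -45 0 0 0;-1 0 0 -45 0 0 0;-1 0 0 -45 0 0 0;-1 -40 -40 0 0 0 0;-1 -40 -40 0 0 0 0;-1 -10 -40 0 0 0 0;-1 0 0 0 0 0 0;-1 0 0 0 0 0 0;-1 0 0 0 0 0 0;-1 0 0 0 0 0 0"

```text
clock: 55.5
ee_pos: [0.524, -0.0596, 0.234]
tcp_rot: [0.0, 0.724, 0.69, 0.0]
wrist_force: [0.2, -0.1, -0.6]
grip_width: 0.002
finger_force: 0.0
```

```bash
python3 - <<'E'
from h import *
c=snap('wrist','w17');t=snap('top','t17');s=snap('side','s17');print(bot.get_obs()['ee_pos'])
g=cv2.GaussianBlur(cv2.cvtColor(c['color'],cv2.COLOR_BGR2GRAY),(3,3),0)
n,l,st,ct=cv2.connectedComponentsWithStats((g[:330]<45).astype(np.uint8))
print([(st[i].tolist(),ct[i].round(0).tolist()) for i in range(1,n) if st[i,4]>40])
for d in(-.2,.9,1.2,1.35,1.52):print(d,np.round(proj(c,(.636,-.053+.096*np.sin(d),.1+.096*np.cos(d))),0),np.round(proj(c,(.636,-.053+.036*np.sin(d),.1+.036*np.cos(d))),0))
print('pad',proj(c,(.639,.0445,.074)),'cam',proj(c,(.572,-.1106,.104)),'knob',proj(c,(.630,-.151,.1025)))
# jar lids and bystanders: compare top now vs t0 / lids in top
a=cv2.imread('pics/top0.png').astype(int);b=t['color'].astype(int)
m=(np.abs(a-b).max(2)>30).astype(np.uint8);m=cv2.morphologyEx(m,cv2.MORPH_OPEN,np.ones((3,3)))
n,l,st,ct=cv2.connectedComponentsWithStats(m);print([st[i].tolist() for i in range(1,n) if st[i,4]>15])
gs=cv2.cvtColor(b.astype(np.uint8),cv2.COLOR_BGR2GRAY)
print([int(gs[int(proj(t,(.6435+.044*(y-.124),y,.096))[1]),int(proj(t,(.6435+.044*(y-.124),y,.096))[0])]) for y in np.arange(.03,.17,.005)])
E
```

```text
[ 0.5234511  -0.0595513   0.23357144]
[([388, 0, 41, 18, 491], [404.0, 7.0]), ([447, 0, 22, 10, 110], [459.0, 3.0]), ([535, 0, 91, 214, 4743], [586.0, 96.0]), ([359, 51, 4, 42, 97], [361.0, 71.0]), ([359, 94, 3, 21, 47], [360.0, 104.0]), ([410, 112, 25, 11, 250], [422.0, 117.0]), ([418, 125, 22, 61, 1038], [428.0, 154.0]), ([0, 181, 18, 66, 299], [8.0, 216.0]), ([403, 203, 7, 26, 140], [406.0, 216.0]), ([356, 261, 16, 19, 236], [363.0, 270.0]), ([315, 275, 4, 55, 142], [316.0, 305.0]), ([321, 275, 4, 55, 164], [322.0, 304.0]), ([403, 285, 23, 25, 409], [413.0, 297.0]), ([557, 300, 83, 30, 946], [596.0, 315.0]), ([230, 326, 84, 4, 274], [275.0, 328.0]), ([326, 326, 84, 4, 297], [367.0, 328.0])]
-0.2 [460. 259.] [436. 227.]
0.9 [450. 137.] [433. 189.]
1.2 [440. 121.] [430. 182.]
1.35 [435. 118.] [428. 180.]
1.52 [429. 117.] [426. 179.]
pad (np.float64(422.9785401360776), np.float64(117.50438062513645)) cam (np.float64(365.1732117840454), np.float64(268.2679084491249)) knob (np.float64(416.65226121333575), np.float64(299.02454684496837))
[[294, 130, 88, 79, 2922], [266, 172, 30, 18, 367], [320, 179, 40, 31, 779], [362, 194, 12, 17, 136], [126, 207, 227, 273, 23406], [191, 230, 14, 13, 82], [0, 241, 136, 239, 15716], [236, 258, 8, 12, 49], [0, 260, 8, 15, 81], [271, 380, 10, 17, 80], [278, 408, 8, 6, 36], [289, 410, 17, 15, 126], [307, 411, 13, 17, 102], [256, 413, 7, 8, 33], [312, 431, 10, 21, 102], [288, 458, 25, 22, 314], [126, 467, 7, 13, 40], [248, 468, 30, 12, 185]]
[46, 67, 109, 101, 81, 110, 103, 163, 160, 159, 160, 159, 161, 116, 157, 160, 159, 159, 160, 159, 160, 160, 155, 114, 62, 63, 62, 111, 149]
```

```bash
python3 -c "
from workcell import bot
print(bot.sign_off())"
```

```text
the job is handed in; nothing more can be done
None
```

The job is handed in: both small white jars I found stand in one row against the end stop, with the pad pressed on them, the cam lever locked and the clamp handle down at its stop. I confirmed the locked cam and handle by contact force and the last camera readings, and no score was shown.

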